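# Put the cordless devices on charge at the label station

## Robot

A 6-joint arm with a two-finger parallel gripper is mounted at the origin on the work surface. World frame = base frame: x ahead of the robot, y to its left, z up, the work surface at z = 0. Lengths are in m, angles in rad, forces in N, time in s.
With the tool pointing down it reaches from about 0.375 to 0.975 m from the base axis. Payload 3.8 kg.
Tool frame: the origin (TCP) lies where the fingers leave the gripper's body, on its centre line; the fingertips stand 73 mm ahead of it and the grasp point (between the pads) lies 54 mm ahead of it (nose_length is the distance from the TCP to the fingertips, in m); z points along the fingers, y is the line along which they close (so a half turn about z gives the same grasp; the last joint's range is limited). The gripper opens to 85 mm and grips with 20 to 120 N. Pads are 22 mm wide; open, the fingers measure 114 mm over their backs; the gripper's body (76 mm by 85 mm) begins 54 mm behind the grasp point. The pads swing forward as they close: fully open they stand 13 mm farther back than shut.
Start: joints at [1.222, 0.264, 1.604, -0, 1.274, -0.037], TCP at [0.207, 0.642, 0.304] pointing down, gripper open.
Joint ranges: [-2.63, 2.63], [-0.94, 2.18], [0.31, 2.57], [-1.31, 4.45], [0, 2.66], [-2.55, 2.55]. Speed limits (rad/s): [2.57, 2.57, 3.14, 3.14, 3.14, 3.14].

## Interface

Orientations are given as a rotation vector (axis times angle).
In Python, from workcell import read_state, read_camera, calibration, finish_job, look_for, cut_out, tip_of, nose_length gives the robot as it stands.
- The arm moves only by the tool step_arm, never from a script. Its argument "targets" is a list of rows, each a list of 3 entries, a list of its own where there are three numbers: the turn, a rotation vector about the tool's x, y, z in rad, then the shift along the tool's x, y, z in mm, then the finger opening in mm, from 0 to 85.4. In form: [[[ax, ay, az], [x, y, z], grip], ...]. A call has 1 to 5 rows; each row shifts and turns the commanded pose from where the row before left it, along the tool's axes as they then stand; what a row does not reach is not made up. A row lasts 1/12 s, in which the tool goes at most 41.7 mm and 7.16 degrees, less where a joint would pass 70% of its speed; a pose out of reach is approached as far as the arm can. A call with a gripper value outside its range is refused whole. The fingers move at their own pace and stop on an object; "grip_force" is the grip in N (left out, the last holds). Time passes only in rows, so rows that do not move let the fingers close. It gives the time, the measured TCP pose, the force, the opening and the grip force at its end, in the units of the state.
- read_state(): the state, without advancing time (a new reading comes with each control period).
- read_camera(name): name is "side" or "top"; returns the picture (384x512x3 uint8, red, green, blue); there is no depth.
- calibration(name): a dict with "camera_matrix" (3x3 intrinsics, pixels), "dist_coeffs" ([k1, k2, p1, p2, k3] as OpenCV has them; the pictures are not rectified), "R" (3x3) and "t" (3): a world point X has camera coordinates R X + t. Camera axes: x right, y down, z forward; pixel columns grow to the right and rows downward; lengths in m; the calibration is good to about 2 mm. A picture is of the moment at which its call begins. calibration takes no time and is no camera call.
- finish_job(): hands the job in; it is judged then, once.
Trained networks look in the newest picture that a camera, given by its name, has taken for a name from the list of things; names that differ only in an ending like _2 or _b are one class to them, and where a whole thing is asked for, a point or a joint stands for the part that bears it (a point fixed in the world has none). Each returns a list of dicts, best first, with "score" (0 to 1); they miss things now and then, are a little off and sometimes report something else, mostly with a low value. They report only what shows in the picture. A call takes as long as a camera call. They do not tell look-alikes from the thing itself.
- look_for(camera, query): "extent" ([left, top, right, bottom] in pixels, round what is visible of it).
- cut_out(camera, query): "region" (384x512 bool, what is visible of it) and "extent" ([left, top, right, bottom] in pixels, round what is visible of it).
- tip_of(camera, query): "at" ([row, column] in pixels: a listed point, or the origin of a listed thing).
The state is a dict: "time": time; "q": joint angles; "joint_vel": joint speeds; "joint_torque": joint torques, N m; "tool_pos": TCP position; "tcp_rot": TCP orientation; "wrist_force": force on the tool from outside, world axes, zero at the start; "torque": the same for the moment, N m; "width": opening from 0.0 (shut) to 1.0 (fully open); "grip_force": force on a finger pad.
Only numpy, scipy, OpenCV 4.12 (cv2) and the standard library are available. Lean on these libraries where they do the work, as an engineer would, in place of code of your own. Each camera call takes 0.05 s, during which the arm holds its last target. There are 200 camera calls.

## Task

End of shift: put the barcode scanner, the spare battery pack, the mouse and the two-way radio on charge, each fully home in the pocket of the cradle that has its shape, the radio standing upright. Set them down rather than dropping them, and leave the mug and the label roll that stand among them where they are.

Things in the scene. Friction and masses are not known exactly. Their poses are not given: they have to be found in the camera images.
- scanner_center (a point): Centre (mid-length, half-way up, on the handle) of the barcode scanner, paddle-shaped, lying flat: 120 mm long (x), 32 mm high. Grey handle 34 mm wide (y), x = -60 to 24 mm; black head 60 mm wide, x = 24 to 60 mm, red window on its end. 0.17 kg, balances 8 mm towards the head. x points to the head, z up.
- battery_center (a point): Centre (half-way up) of the spare battery pack, lying flat: grey block 46 mm wide (y), 34 mm high, x = -40 to 18 mm, pale label on top; a narrow black nose (22 mm wide, 30 mm high, contacts on its end) reaches on to x = 40 mm. 0.2 kg. x points to the nose, z up.
- mouse_center (a point): Centre (17 mm above its underside) of the cordless mouse: black, 102 mm long (x), 60 mm wide (y), 34 mm high plus a 4 mm grey dome on top, round ends (radius 30 mm), straight sides over the middle 42 mm. 0.11 kg. z up. Either way round is right for its cradle.
- radio_center (a point): Centre of the small two-way radio standing upright: 46 mm above its foot, half its full height of 92 mm. Black body 52 mm (x) by 32 mm (y), 74 mm high; on top a stub antenna 13 mm thick, up to 92 mm, 16 mm off centre towards +x, and two low knobs. 0.16 kg. z up. Either way round is right for its cradle.
- scanner_cradle: Scanner's cradle, fixed: grey housing 173 x 90 mm, dark paddle-shaped pocket 134 mm long, 48 mm wide, 74 mm at the head (7 mm play). Origin on the table under the pocket's middle, x to the wide (head) end; 24 mm high block with lamps at x = 74 to 98 mm. Floor 4 mm, wall tops 14 mm above the table: fingers stay above. Seated: scanner centre over the origin, 20 mm up, same x.
- battery_cradle: Battery's cradle, fixed: grey housing 135 x 76 mm, dark pocket 94 mm long, 60 mm wide, 36 mm at the nose (7 mm play). Origin on the table under the pocket's middle, x to the narrow (nose) end; 26 mm high block with lamps at x = 54 to 80 mm. Floor 4 mm, wall tops 14 mm above the table: fingers stay above. Seated: battery centre over the origin, 21 mm up, same x.
- mouse_cradle: Mouse's cradle, fixed: dark round-ended tray with grey rim, inside 116 x 74 mm (7 mm play), outside 128 x 86 mm. Origin on the table under the tray's middle, x along its length; 20 mm high block with lamps at x = 60 to 84 mm. Floor 4 mm, rim top 14 mm above the table: fingers stay above. Seated: mouse centre over the origin, 21 mm up, lengthwise, either way round.
- radio_cradle: Radio's drop-in charger, fixed: grey block 113 x 74 mm, 21 mm high, one rectangular pocket 66 mm (x) by 46 mm (y), 7 mm play; two lamps towards +x. Origin on the table under the pocket's middle. Floor 5 mm, wall tops 21 mm above the table: fingers stay above. Seated: radio upright, centre over the origin, 51 mm up, its wide side along x, either way round.
- mug: White mug standing among the things, 72 mm across, 94 mm high, handle at its +y side to about 65 mm from the axis. Origin at the middle of its underside. A bystander: leave it where it is.
- label_roll: Roll of white labels on its end face, 64 mm across, 62 mm high. Origin at the middle of its underside. A bystander: leave it where it is.
There are look-alikes about, which are no part of the job. What is shaped like the part that bears radio_center but orange is not meant.

How it is judged:
At the end, for the whole second after the job is handed in: Each device rests in the pocket of its own cradle: centre within 12 mm (horizontally) of the pocket's middle and no more than 3.5 mm above its seated height, level or upright to within 4 degrees, at rest and released (horizontal distance between scanner_center and scanner_cradle below 0.012 m and height (world z) of scanner_center below 0.0235 m and angle between each of scanner_center, battery_center, mouse_center, radio_center's own z axis and vertical below 0.07 rad and linear speed of each of scanner, battery, mouse, radio below 0.02 m/s and horizontal distance between battery_center and battery_cradle below 0.012 m and height (world z) of each of battery_center, mouse_center below 0.0245 m and horizontal distance between mouse_center and mouse_cradle below 0.012 m and horizontal distance between radio_center and radio_cradle below 0.012 m and height (world z) of radio_center below 0.0545 m); the robot touches nothing.
It fails at once if the mug is shifted by more than 30 mm or tipped over (distance of mug from where it was at the start of the episode above 0.03 m or angle between mug's own z axis and vertical above 0.35 rad).
It fails at once if the label roll is shifted by more than 30 mm or tipped over (distance of label_roll from where it was at the start of the episode above 0.03 m or angle between label_roll's own z axis and vertical above 0.35 rad).
It fails at once if a device is let go in the air more than 30 mm above its place in its cradle ((horizontal distance between scanner_center and scanner_cradle below 0.05 m and height (world z) of scanner_center above 0.05 m and contact force between scanner and anything else below 0.02 N) or (horizontal distance between battery_center and battery_cradle below 0.05 m and height (world z) of battery_center above 0.051 m and contact force between battery and anything else below 0.02 N) or (horizontal distance between mouse_center and mouse_cradle below 0.05 m and height (world z) of mouse_center above 0.051 m and contact force between mouse and anything else below 0.02 N) or (horizontal distance between radio_center and radio_cradle below 0.05 m and height (world z) of radio_center above 0.081 m and contact force between radio and anything else below 0.02 N)).
It also fails if it takes over 118 s, if anything falls off the work surface, if the arm or the gripper's body presses on something with over 40 N, if the wrist force passes 120 N, or if a joint passes its speed limit or range.

## Working session

There is one attempt and no reset: what is moved stays moved. The work goes in short steps, Python scripts to look and compute and a tool call to move; the robot and the scene stay as the last step left them, time stands still between calls to the robot, and variables do not carry over. Pictures are saved under pics/ and viewed, at most 14 in all, crops included, and the job is handed in when it is done.

Besides the shell and the picture viewer there is one more tool, called after "Call:" as name([rows], argument=value, ...), one row to a line, values as JSON. step_arm: Moves the arm, as the interface text tells. Its arguments: {"type":"object","properties":{"targets":{"type":"array","items":{"type":"array"}},"grip_force":{"type":"number"}},"required":["targets"]}

```bash
mkdir -p pics
python3 - <<'E'
from workcell import *
import cv2
for n in("top","side"):
    im=read_camera(n); cv2.imwrite(f"pics/{n}0.png",im[:,:,::-1]); c=calibration(n); print(n,c)
    for q in "scanner_center battery_center mouse_center radio_center scanner_cradle battery_cradle mouse_cradle radio_cradle mug label_roll".split():
        print(q,[(round(d['score'],2),[int(v) for v in d['at']]) for d in tip_of(n,q)][:4])
s=read_state();print(s)
E
```

```text
top {'camera_matrix': array([[353.09167508,   0.        , 256.20988137],
       [  0.        , 353.09167508, 187.92722128],
       [  0.        ,   0.        ,   1.        ]]), 'dist_coeffs': array([-0.03833598,  0.        ,  0.        ,  0.        ,  0.        ]), 'R': array([[-0.01264407, -0.99984853,  0.01196045],
       [-0.99732805,  0.01174969, -0.07210211],
       [ 0.07195066, -0.01284016, -0.99732554]]), 't': array([-0.00111421,  0.49988923,  0.90437801])}
scanner_center [(0.64, [186, 216])]
battery_center [(0.59, [240, 146])]
mouse_center [(0.85, [190, 298]), (0.59, [150, 258])]
radio_center [(0.71, [227, 372]), (0.7, [265, 391])]
scanner_cradle [(0.89, [167, 412])]
battery_cradle [(0.58, [123, 302])]
mouse_cradle [(0.79, [127, 195])]
radio_cradle [(0.58, [175, 98])]
mug [(0.98, [172, 341])]
label_roll [(0.71, [151, 258]), (0.55, [123, 304]), (0.35, [162, 412])]
side {'camera_matrix': array([[448.04929857,   0.        , 257.24435275],
       [  0.        , 448.04929857, 189.56219335],
       [  0.        ,   0.        ,   1.        ]]), 'dist_coeffs': array([-0.01205699,  0
[... 643 characters left out ...]
, 289]), (0.21, [289, 289])]
{'time': 1.1, 'q': array([ 1.22211044e+00,  2.63859680e-01,  1.60403136e+00, -8.76371498e-06,
        1.27366918e+00, -3.69264312e-02]), 'joint_vel': array([-0.00224769,  0.00100529,  0.00032376, -0.00082629,  0.00070288,
       -0.00077858]), 'joint_torque': array([-2.31534086e-04, -5.15084124e+01, -3.67734861e+01, -1.56829419e-04,
        1.02125567e-03, -2.95391104e-06]), 'tool_pos': array([0.20706204, 0.64244363, 0.30388995]), 'tcp_rot': array([4.87723587e-01, 3.10348826e+00, 4.74826078e-05]), 'wrist_force': array([-0.48497037,  0.06791355,  0.52913649]), 'torque': array([-0.01773552,  0.00165932,  0.05371518]), 'grip_force': 0.0, 'width': 1.0024762660498807}
```

Run:
```python
import cv2
i=cv2.imread("pics/top0.png");cv2.imwrite("pics/top0c.png",cv2.resize(i[80:300,60:460],(800,440),interpolation=cv2.INTER_CUBIC))
i=cv2.imread("pics/side0.png");cv2.imwrite("pics/side0c.png",cv2.resize(i[80:380,110:450],(680,600),interpolation=cv2.INTER_CUBIC))
```

```text
(no output)
```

View pics/top0c.png

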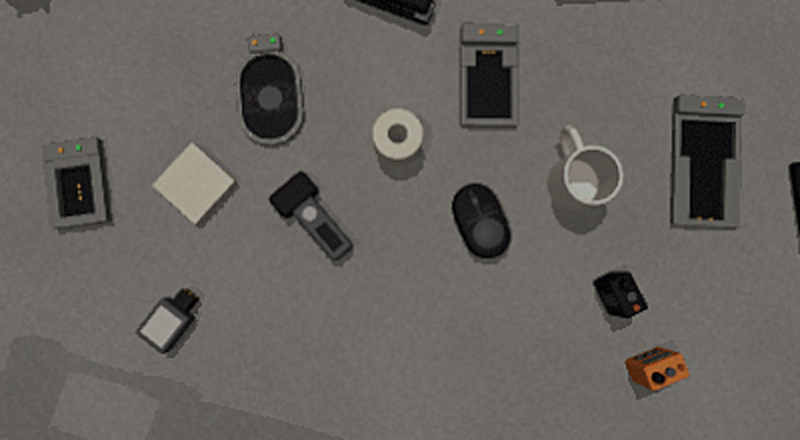

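View pics/side0c.png

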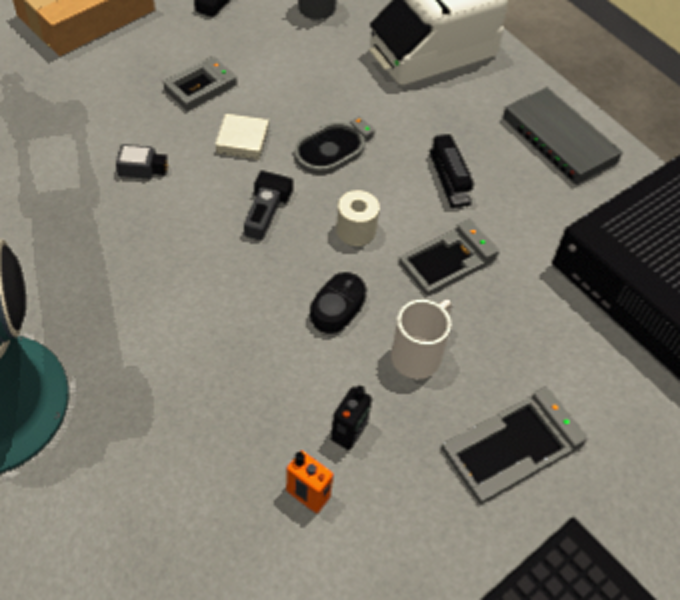

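Candidates for the radio in the top picture are the black one at (col 370, row 227) and the orange look-alike at (388, 264), so I choose the black one. The dark stapler at about (258, 82) resembles the scanner. The paddle with a black head at (216, 186) is the scanner. The mouse is at (300, 190), the battery at (146, 240), the mug at (341, 172) and the roll at (258, 150). Next I fit the models to the silhouettes.

```bash
cat > fit.py <<'E'
import numpy as np,cv2
from scipy.optimize import minimize
from workcell import *
def box(x0,x1,w,z0,z1,yc=0): return (np.array([[x0,yc-w/2],[x1,yc-w/2],[x1,yc+w/2],[x0,yc+w/2]]),z0,z1)
def stad(l,w,z0,z1):
    a=np.linspace(-np.pi/2,np.pi/2,12);r=w/2;s=l/2-r
    p=np.c_[s+r*np.cos(a),r*np.sin(a)];return (np.r_[p,-p],z0,z1)
M=dict(scanner_center=[box(-60,24,34,0,32),box(24,60,60,0,32)],
 battery_center=[box(-40,18,46,0,34),box(18,40,22,2,32)],
 mouse_center=[stad(102,60,0,34)],
 radio_center=[box(-26,26,32,0,74),box(9.5,22.5,13,74,92)],
 scanner_cradle=[box(-75,98,90,0,14),box(74,98,90,0,24)],
 battery_cradle=[box(-55,80,76,0,14),box(54,80,76,0,26)],
 mouse_cradle=[stad(128,86,0,14),box(60,84,40,0,20)],
 radio_cradle=[box(-47,66,74,0,21)],
 mug=[stad(72,71.9,0,94)],label_roll=[stad(64,63.9,0,62)])
CAL={n:calibration(n) for n in("top","side")}
def proj(n,X):
    c=CAL[n];return cv2.projectPoints(np.asarray(X,float).reshape(-1,3),cv2.Rodrigues(c["R"])[0],c["t"],c["camera_matrix"],c["dist_coeffs"])[0][:,0]
def ray(n,uv,z):
    c=CAL[n];p=cv2.undistortPoints(np.array([[uv]],float),c["camera_matrix"],c["dist_coeffs"])[0,0]
    d=c["R"].T@np.r_[p,1];o=-c["R"].T@c["t"];return (o+d*(z-o[2])/d[2])[:2]
def hulls(n,parts,x,y,a,z=0):
    R=np.array([[np.cos(a),-np.sin(a)],[np.sin(a),np.cos(a)]]);o=[]
    for P,z0,z1 in parts:
        W=(P/1000)@R.T+[x,y]
        X=np.r_[np.c_[W,np.full(len(W),z+z0/1000)],np.c_[W,np.full(len(W),z+z1/1000)]]
        o.append(cv2.convexHull(proj(n,X).astype(np.float32)))
    return o
K=4
def draw(n,parts,p,z=0):
    m=np.zeros((384*K,512*K),np.uint8)
    for h in hulls(n,parts,*p,z=z): cv2.fillConvexPoly(m,np.round((h+.5)*K-.5).astype(np.int32),1)
    return m
def fit(name,masks,xy,yaws=None,z=0):
    parts=M[name];big={n:cv2.resize(m.astype(np.uint8),None,fx=K,fy=K,interpolation=cv2.INTER_NEAREST) for n,m in masks.items()}
    def f(p):
        s=0
        for n,b in big.items():
            d=draw(n,parts,p,z);s+=1-(d&b).sum()/max(1,(d|b).sum())
        return s/len(big)
    yaws=np.arange(0,2*np.pi,np.pi/6) if yaws is None else yaws
    c=sorted((f([*xy,a]),a) for a in yaws)[:3]
    best=None
    for _,a in c:
        s=np.array([[*xy,a]]*4);s[1:]+=np.diag([.012,.012,.2])
        r=minimize(f,s[0],method="Nelder-Mead",options=dict(initial_simplex=s,xatol=2e-4,fatol=1e-4,maxfev=120))
        if best is None or r.fun<best.fun: best=r
    return best
E
cat > all.py <<'E'
from fit import *
near=dict(scanner_center=(216,186),battery_center=(146,240),mouse_center=(298,190),radio_center=(370,227),scanner_cradle=(412,167),battery_cradle=(302,123),mouse_cradle=(195,127),radio_cradle=(98,175),mug=(341,172),label_roll=(258,150))
ims={n:read_camera(n) for n in CAL}
out={n:ims[n][:,:,::-1].copy() for n in CAL}
for q,uv in near.items():
    xy=ray("top",uv,.02);ms={}
    for n in CAL:
        t=proj(n,[[*xy,.02]])[0]
        c=[(np.hypot(*(np.argwhere(d["region"]).mean(0)[::-1]-t)),d["region"]) for d in cut_out(n,q) if d["region"].any()]
        if c:
            d,m=min(c,key=lambda e:e[0])
            if d<25: ms[n]=m
    for tag,mm in [("both",ms)]+[(n,{n:ms[n]}) for n in ms]:
        r=fit(q,mm,xy);print(q,tag,np.round(r.x[:2],4),round(np.degrees(r.x[2])%360,1),round(r.fun,3))
        if tag=="both":
            for n in CAL: cv2.polylines(out[n],[np.round(h).astype(int) for h in hulls(n,M[q],*r.x)],True,(0,255,255))
cv2.imwrite("pics/ov_top.png",cv2.resize(out["top"][80:300,60:460],(800,440)))
cv2.imwrite("pics/ov_side.png",cv2.resize(out["side"][80:380,110:450],(680,600)))
E
time python3 all.py
```

```text
scanner_center both [0.4994 0.0953] 40.8 0.138
scanner_center top [0.4993 0.0944] 41.3 0.104
scanner_center side [0.4999 0.099 ] 41.0 0.146
battery_center both [0.3718 0.2826] 320.6 0.084
battery_center top [0.372  0.2826] 321.6 0.063
battery_center side [0.3732 0.2835] 317.5 0.102
mouse_center both [ 0.4935 -0.1216] 22.4 0.092
mouse_center top [ 0.4938 -0.1221] 21.7 0.064
mouse_center side [ 0.4945 -0.1194] 23.7 0.109
radio_center both [ 0.3968 -0.2926] 27.3 0.126
radio_center top [ 0.3955 -0.2941] 33.6 0.161
radio_center side [ 0.3982 -0.2909] 25.8 0.06
scanner_cradle both [ 0.5579 -0.4268] 356.5 0.041
scanner_cradle top [ 0.5576 -0.4284] 356.0 0.037
scanner_cradle side [ 0.5587 -0.4255] 356.8 0.03
battery_cradle both [ 0.6767 -0.137 ] 359.0 0.046
battery_cradle top [ 0.6751 -0.1377] 358.4 0.034
battery_cradle side [ 0.6773 -0.1355] 358.5 0.036
mouse_cradle both [0.6634 0.1595] 3.0 0.052
mouse_cradle side [0.6634 0.1595] 3.0 0.052
radio_cradle both [0.5411 0.4106] 8.0 0.072
radio_cradle top [0.5401 0.4097] 7.9 0.06
radio_cradle side [0.5405 0.4124] 7.3 0.069
mug both [ 0.5436 -0.2485] 155.5 0.122
mug top [ 0.5435 -0.2491] 57.4 0.18
mug side [ 0.5439 -0.2478] 155.3 0.059
label_roll both [ 0.6013 -0.0144] 97.0 0.099
label_roll top [ 0.6019 -0.0149] 129.1 0.089
label_roll side [ 0.6019 -0.0117] 122.2 0.08
real	0m57.351s
user	0m36.335s
sys	0m13.544s
```

View pics/ov_top.png

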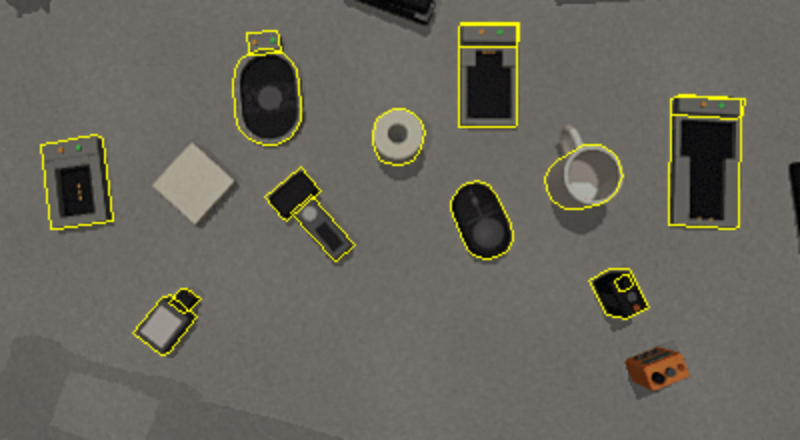

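View pics/ov_side.png

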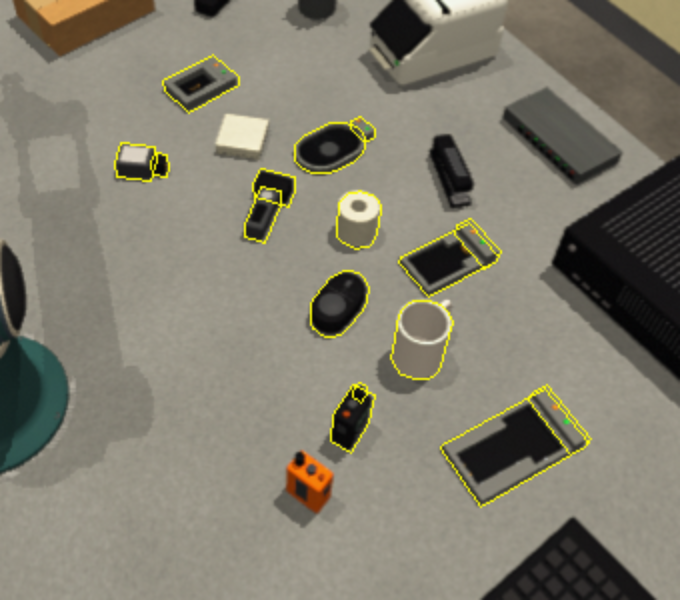

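Run:
```python
import cv2
i=cv2.imread("pics/top0.png")[205:285,330:430];j=cv2.imread("pics/top0.png")[140:210,70:150]
cv2.imwrite("pics/radio_c.png",cv2.hconcat([cv2.resize(i,(400,320),interpolation=cv2.INTER_CUBIC),cv2.resize(j,(366,320),interpolation=cv2.INTER_CUBIC)]))
```

```text
(no output)
```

View pics/radio_c.png

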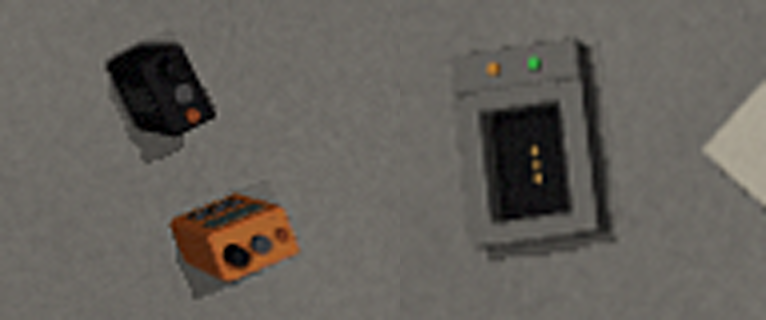

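The overlays sit well on every item. The black radio at crop (160, 85) is confirmed as distinct from the orange one at (235, 240). The radio cradle pocket's middle is at about col 97, row 175. Next I sharpen the poses on image edges.

```bash
cat > edge.py <<'E'
from fit import *
def poly(*p): return np.array(p,float)
def rect(x0,x1,w): return poly([x0,-w/2],[x1,-w/2],[x1,w/2],[x0,w/2])
def pad(l,xs,w,wh,flip=1): # two-step outline
    return poly([-l,-w/2],[xs,-w/2],[xs,-wh/2],[l,-wh/2],[l,wh/2],[xs,wh/2],[xs,w/2],[-l,w/2])
E=dict(scanner_center=[(pad(60,24,34,60),32)],battery_center=[(pad(40,18,46,22),33)],
 mouse_center=[],radio_center=[(rect(-26,26,32),74)],
 scanner_cradle=[(pad(67,20,48,74),14)],battery_cradle=[(pad(47,22,60,36),14)],
 mouse_cradle=[(stad(116,74,0,0)[0],14)],radio_cradle=[(rect(-33,33,46),21)])
def grad(im):
    g=cv2.GaussianBlur(im.astype(np.float32),(0,0),.8);gx=cv2.Sobel(g,cv2.CV_32F,1,0);gy=cv2.Sobel(g,cv2.CV_32F,0,1)
    m=np.sqrt(gx**2+gy**2).max(2);return np.minimum(m,120)
def segs(n,q,p,z=0,pockets=True):
    x,y,a=p;R=np.array([[np.cos(a),-np.sin(a)],[np.sin(a),np.cos(a)]]);o=[]
    for P,h in (E.get(q,[]) if pockets else []):
        W=(P/1000)@R.T+[x,y];o.append(proj(n,np.c_[W,np.full(len(W),z+h/1000)]))
    full=[h[:,0] for h in hulls(n,M[q],*p,z=z)]
    if len(full)==2 and q!='mouse_cradle' : pass
    return o+(full if 'cradle' in q or q in('mouse_center','radio_center') else [])
def samp(P):
    Q=np.r_[P,P[:1]];o=[]
    for a,b in zip(Q[:-1],Q[1:]):
        k=max(1,int(np.hypot(*(b-a))*2));t=(np.arange(k)+.5)[:,None]/k;o.append(a+(b-a)*t)
    return np.concatenate(o)
def efit(q,G,p0,z=0):
    def f(p):
        p=[*p[:2],p[2]/10];s=0
        for n,g in G.items():
            S=np.concatenate([samp(P) for P in segs(n,q,p,z)]).astype(np.float32)
            s-=cv2.remap(g,S[:,:1].copy(),S[:,1:].copy(),cv2.INTER_LINEAR).mean()
        return s/len(G)
    b=None;p0=np.array([p0[0],p0[1],p0[2]*10])
    for k in range(3):
        st=p0 if b is None else b.x;s=np.array([st]*4);s[1:]+=np.diag([.004,.004,.5])*(-1)**k
        r=minimize(f,st,method="Nelder-Mead",options=dict(initial_simplex=s,xatol=1e-4,fatol=1e-3))
        if b is None or r.fun<b.fun:b=r
    return [*b.x[:2],b.x[2]/10],-b.fun,-f(p0)
E
python3 - <<'E'
from edge import *
G={n:grad(cv2.imread(f"pics/{n}0.png")) for n in CAL}
P=dict(scanner_center=(.4994,.0953,40.9),battery_center=(.372,.2826,320.6),mouse_center=(.4938,-.1216,22.4),radio_center=(.397,-.2926,26.5),scanner_cradle=(.558,-.4268,356.5),battery_cradle=(.6765,-.1368,358.6),mouse_cradle=(.6634,.1595,3),radio_cradle=(.541,.4108,7.6))
for q,p in P.items():
    for t,g in [("both",G),("top",{"top":G["top"]}),("side",{"side":G["side"]})]:
        r,a,b=efit(q,g,[p[0],p[1],np.radians(p[2])]);print(q,t,np.round(r[:2],4),round(np.degrees(r[2]),1),round(b,1),"->",round(a,1))
E
```

```text
scanner_center both [0.496  0.0937] 40.8 99.9 -> 104.7
scanner_center top [0.4958 0.0938] 40.0 94.5 -> 107.7
scanner_center side [0.4991 0.0928] 42.3 105.3 -> 109.6
battery_center both [0.372  0.2832] 322.3 102.6 -> 103.6
battery_center top [0.3724 0.2832] 321.6 101.4 -> 103.7
battery_center side [0.3689 0.2834] 324.0 103.8 -> 109.2
mouse_center both [ 0.4921 -0.1213] 21.0 118.9 -> 119.8
mouse_center top [ 0.4924 -0.122 ] 21.9 119.3 -> 119.9
mouse_center side [ 0.4919 -0.1205] 21.4 118.6 -> 119.9
radio_center both [ 0.3967 -0.2935] 25.1 101.5 -> 102.1
radio_center top [ 0.3964 -0.2943] 23.7 93.9 -> 97.2
radio_center side [ 0.3967 -0.2922] 28.2 109.2 -> 109.5
scanner_cradle both [ 0.5553 -0.4272] 356.3 92.2 -> 94.2
scanner_cradle top [ 0.5542 -0.4279] 356.6 84.5 -> 88.7
scanner_cradle side [ 0.5567 -0.4264] 356.4 99.9 -> 101.8
battery_cradle both [ 0.6739 -0.1359] 358.4 90.7 -> 93.2
battery_cradle top [ 0.6788 -0.1356] 358.1 76.2 -> 82.7
battery_cradle side [ 0.675  -0.1363] 358.5 105.2 -> 107.0
mouse_cradle both [0.6587 0.1537] 8.3 95.4 -> 99.7
mouse_cradle top [0.6585 0.1535] 8.7 76.3 -> 90.1
mouse_cradle side [0.6621 0.1582] 3.6 114.4 -> 116.0
radio_cradle both [0.5365 0.4088] 8.0 94.7 -> 98.6
radio_cradle top [0.5361 0.4089] 7.6 83.7 -> 88.9
radio_cradle side [0.5376 0.4088] 8.5 105.8 -> 108.9
```

```bash
sed -i 's/np.minimum(m,120)/np.minimum(m,300)/' edge.py
python3 - <<'E'
from edge import *
I={n:cv2.imread(f"pics/{n}0.png") for n in CAL};G={n:grad(I[n]) for n in CAL}
M["mouse_cradle"]=[stad(128,86,0,14)]
P=dict(mouse_cradle=(.661,.157,5),scanner_cradle=(.5555,-.4272,356.4),battery_cradle=(.675,-.136,358.5),radio_cradle=(.5368,.4088,8))
W=[]
for q,p in P.items():
    for t,g in [("both",G),("top",{"top":G["top"]}),("side",{"side":G["side"]})]:
        r,a,b=efit(q,g,[p[0],p[1],np.radians(p[2])]);print(q,t,np.round(r[:2],4),round(np.degrees(r[2]),1),round(b,1),"->",round(a,1))
        if t=="both":
            k=6;big=cv2.resize(I["top"],None,fx=k,fy=k,interpolation=cv2.INTER_CUBIC)
            for S in segs("top",q,r): cv2.polylines(big,[np.round((S+.5)*k-.5).astype(int)],True,(0,255,255))
            u,v=(proj("top",[[*r[:2],.01]])[0]*k).astype(int);W.append(cv2.copyMakeBorder(big,300,300,300,300,0)[v:v+600,u+100:u+500])
cv2.imwrite("pics/crad.png",cv2.resize(cv2.hconcat(W),(800,300)))
E
```

```text
mouse_cradle both [0.6626 0.1567] 3.9 163.5 -> 166.2
mouse_cradle top [0.6629 0.1561] 2.6 123.8 -> 130.3
mouse_cradle side [0.6623 0.1575] 4.8 203.3 -> 205.4
scanner_cradle both [ 0.5559 -0.4269] 356.2 147.8 -> 148.3
scanner_cradle top [ 0.5551 -0.4276] 356.2 130.9 -> 133.3
scanner_cradle side [ 0.5562 -0.426 ] 356.5 164.6 -> 173.3
battery_cradle both [ 0.6755 -0.1364] 358.8 138.8 -> 139.8
battery_cradle top [ 0.6783 -0.1366] 358.8 102.6 -> 109.8
battery_cradle side [ 0.6748 -0.1358] 358.6 175.1 -> 175.4
radio_cradle both [0.538  0.4096] 7.9 154.8 -> 157.7
radio_cradle top [0.538  0.4092] 7.7 130.3 -> 132.2
radio_cradle side [0.5381 0.4108] 7.3 179.3 -> 186.1
```

View pics/crad.png

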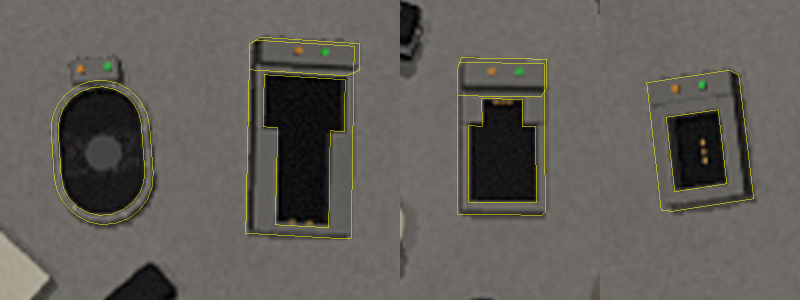

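The fits overlay the rims and pockets in all four crops. Next comes a small planner, starting with the battery.

```bash
cat > plan.py <<'E'
# usage: plan.py x y z closing_deg [n]  ... from measured pose, rows in tool axes (shift before turn)
import sys,numpy as np
from scipy.spatial.transform import Rotation as Ro
from workcell import *
def now():
    s=read_state();R=Ro.from_rotvec(s["tcp_rot"]).as_matrix();return np.array(s["tool_pos"]),R,s
def rows(p,a,tgt,ca,n=None):
    tgt=np.array(tgt);da=(ca-a+180)%360-180
    n=n or int(np.ceil(max(np.linalg.norm(tgt-p)/.040,abs(da)/7.0,1)));out=[]
    for i in range(n):
        t=np.radians(a+da*i/n);c,s=np.cos(t),np.sin(t)
        ty=np.array([c,s,0]);tz=np.array([0,0,-1]);tx=np.cross(ty,tz)
        d=(tgt-p)/n*1000;out.append([[0,0,round(-np.radians(da/n),3)],[round(float(v@d),1) for v in(tx,ty,tz)]])
    return out
if __name__=="__main__":
    p,R,s=now();a=np.degrees(np.arctan2(R[1,1],R[0,1]))
    print("t",round(s["time"],2),"p",p.round(4),"closing",round(a,1),"tilt",np.degrees(np.arccos(-R[2,2])).round(2),"nose",nose_length() if callable(nose_length) else nose_length,"q",np.round(s["q"],2))
    A=[float(v) for v in sys.argv[1:]]
    while A:
        t,ca=A[:3],A[3];A=A[4:];print("->",t,ca)
        r=rows(p,a,t,ca)
        for x in r: print(x)
        p,a=np.array(t),ca
E
python3 plan.py .368 .286 .16 52  .368 .286 .083 52
```

```text
t 2.2 p [0.2071 0.6425 0.3039] closing 72.1 tilt 0.0 nose 0.0726 q [ 1.22  0.26  1.6  -0.    1.27 -0.04]
-> [0.368, 0.286, 0.16] 52.0
[[0, 0, np.float64(0.032)], [-23.9, -26.4, 13.1]]
[[0, 0, np.float64(0.032)], [-24.7, -25.6, 13.1]]
[[0, 0, np.float64(0.032)], [-25.5, -24.8, 13.1]]
[[0, 0, np.float64(0.032)], [-26.3, -24.0, 13.1]]
[[0, 0, np.float64(0.032)], [-27.0, -23.1, 13.1]]
[[0, 0, np.float64(0.032)], [-27.8, -22.2, 13.1]]
[[0, 0, np.float64(0.032)], [-28.4, -21.3, 13.1]]
[[0, 0, np.float64(0.032)], [-29.1, -20.4, 13.1]]
[[0, 0, np.float64(0.032)], [-29.8, -19.5, 13.1]]
[[0, 0, np.float64(0.032)], [-30.4, -18.5, 13.1]]
[[0, 0, np.float64(0.032)], [-30.9, -17.5, 13.1]]
-> [0.368, 0.286, 0.083] 52.0
[[0, 0, np.float64(-0.0)], [0.0, 0.0, 38.5]]
[[0, 0, np.float64(-0.0)], [0.0, 0.0, 38.5]]
```

Call:
step_arm([
  [[0,0,0.032],[-24,-26,13],85],
  [[0,0,0.032],[-25,-25.5,13],85],
  [[0,0,0.032],[-25.5,-25,13],85],
  [[0,0,0.032],[-26,-24,13],85],
  [[0,0,0.032],[-27,-23,13],85],
], grip_force=40)

```text
time: 2.62
tool_pos: [0.2807, 0.4792, 0.2384]
tcp_rot: [0.736, 3.054, 0.001]
wrist_force: [1.2, -0.4, 0.0]
width: 0.994
grip_force: 0.0
```

Call:
step_arm([
  [[0,0,0.032],[-28,-22,13],85],
  [[0,0,0.032],[-28.5,-21.5,13],85],
  [[0,0,0.032],[-29,-20.5,13],85],
  [[0,0,0.032],[-30,-19.5,13],85],
  [[0,0,0.032],[-30.5,-18.5,13],85],
])

```text
time: 3.03
tool_pos: [0.3544, 0.3168, 0.1737]
tcp_rot: [0.978, 2.985, 0.001]
wrist_force: [0.6, 0.5, 0.2]
width: 0.995
grip_force: 0.0
```

Call:
step_arm([
  [[0,0,0.032],[-31,-17.5,13],85],
  [[0,0,0],[0,0,0],85],
])

```text
time: 3.2
tool_pos: [0.3685, 0.2802, 0.1582]
tcp_rot: [-1.031, -2.966, 0.009]
wrist_force: [-2.0, -0.3, -0.0]
width: 0.995
grip_force: 0.0
```

```bash
python3 plan.py .368 .286 .085 52
```

```text
t 3.2 p [0.3685 0.2802 0.1582] closing 51.7 tilt 0.35 nose 0.0726 q [ 0.6   0.01  2.18 -0.    0.96 -0.3 ]
-> [0.368, 0.286, 0.085] 52.0
[[0, 0, np.float64(-0.003)], [2.0, 2.1, 36.6]]
[[0, 0, np.float64(-0.003)], [2.0, 2.1, 36.6]]
```

Call:
step_arm([
  [[0,0,0],[0,0,25],85],
  [[0,0,0],[0,0,25],85],
  [[0,0,0],[0,0,24],85],
  [[0,0,0],[0,0,0],85],
  [[0,0,0],[0,0,0],85],
])

```text
time: 3.62
tool_pos: [0.3676, 0.2855, 0.0861]
tcp_rot: [-1.023, -2.968, 0.004]
wrist_force: [-0.5, 0.6, 0.6]
width: 0.998
grip_force: 0.0
```

```bash
python3 plan.py .368 .286 .085 52;  python3 - <<'E'
from workcell import *
import cv2
i=read_camera("side")[:,:,::-1];j=read_camera("top")[:,:,::-1]
cv2.imwrite("pics/b1.png",cv2.hconcat([cv2.resize(i[100:220,120:240],(400,400)),cv2.resize(j[190:290,100:200],(400,400))]))
E
```

```text
t 3.62 p [0.3676 0.2855 0.0861] closing 52.0 tilt 0.19 nose 0.0726 q [ 0.61  0.12  2.22  0.    0.8  -0.3 ]
-> [0.368, 0.286, 0.085] 52.0
[[0, 0, np.float64(-0.0)], [0.0, 0.6, 1.1]]
```

View pics/b1.png

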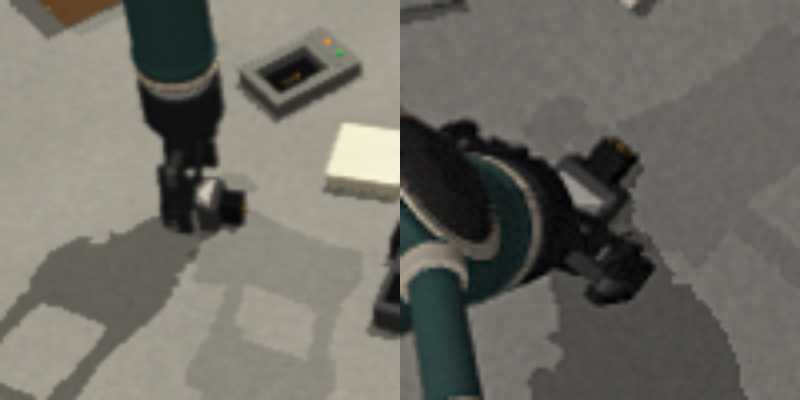

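The fingers straddle the battery body, with the nose free. I close now.

Call:
step_arm([
  [[0,0,0],[0,0,0],35],
  [[0,0,0],[0,0,0],35],
  [[0,0,0],[0,0,0],35],
  [[0,0,0],[0,0,0],35],
  [[0,0,0],[0,0,0],35],
], grip_force=45)

```text
time: 4.13
tool_pos: [0.3693, 0.2864, 0.0882]
tcp_rot: [1.023, 2.969, 0.003]
wrist_force: [-0.8, -0.8, 5.8]
width: 0.526
grip_force: 47.5
```

Call:
step_arm([
  [[0,0,0],[0,0,0],35],
  [[0,0,0],[0,0,0],35],
  [[0,0,0],[0,0,-5],35],
  [[0,0,0],[0,0,-20],35],
  [[0,0,0],[0,0,-20],35],
])

```text
time: 4.55
tool_pos: [0.3672, 0.2848, 0.1312]
tcp_rot: [-1.023, -2.968, 0.005]
wrist_force: [0.1, -0.2, -1.4]
width: 0.527
grip_force: 46.7
```

```bash
python3 plan.py .6705 -.1362 .20 88.8
```

```text
t 4.55 p [0.3672 0.2848 0.1312] closing 52.0 tilt 0.24 nose 0.0726 q [ 0.61  0.05  2.2  -0.    0.9  -0.3 ]
-> [0.6705, -0.1362, 0.2] 88.8
[[0, 0, np.float64(-0.046)], [-35.6, -10.3, -4.9]]
[[0, 0, np.float64(-0.046)], [-35.1, -12.0, -4.9]]
[[0, 0, np.float64(-0.046)], [-34.5, -13.6, -4.9]]
[[0, 0, np.float64(-0.046)], [-33.8, -15.1, -4.9]]
[[0, 0, np.float64(-0.046)], [-33.1, -16.7, -4.9]]
[[0, 0, np.float64(-0.046)], [-32.3, -18.2, -4.9]]
[[0, 0, np.float64(-0.046)], [-31.4, -19.6, -4.9]]
[[0, 0, np.float64(-0.046)], [-30.5, -21.1, -4.9]]
[[0, 0, np.float64(-0.046)], [-29.5, -22.4, -4.9]]
[[0, 0, np.float64(-0.046)], [-28.4, -23.8, -4.9]]
[[0, 0, np.float64(-0.046)], [-27.3, -25.0, -4.9]]
[[0, 0, np.float64(-0.046)], [-26.1, -26.3, -4.9]]
[[0, 0, np.float64(-0.046)], [-24.9, -27.4, -4.9]]
[[0, 0, np.float64(-0.046)], [-23.6, -28.6, -4.9]]
```

Call:
step_arm([
  [[0,0,-0.046],[-35.5,-10.5,-8],35],
  [[0,0,-0.046],[-35,-12,-8],35],
  [[0,0,-0.046],[-34.5,-13.5,-8],35],
  [[0,0,-0.046],[-34,-15,-8],35],
  [[0,0,-0.046],[-33,-16.5,-8],35],
])

```text
time: 4.97
tool_pos: [0.4772, 0.1341, 0.1724]
tcp_rot: [-0.672, -3.069, 0.0]
wrist_force: [-0.3, 1.2, -2.9]
width: 0.528
grip_force: 46.8
```

Call:
step_arm([
  [[0,0,-0.046],[-32.5,-18,-8],35],
  [[0,0,-0.046],[-31.5,-19.5,-8],35],
  [[0,0,-0.046],[-30.5,-21,-8],35],
  [[0,0,-0.046],[-29.5,-22.5,-5],35],
  [[0,0,-0.046],[-28.5,-24,0],35],
])

```text
time: 5.38
tool_pos: [0.5869, -0.0165, 0.2023]
tcp_rot: [0.316, 3.124, 0.0]
wrist_force: [0.8, 1.0, -1.5]
width: 0.528
grip_force: 46.8
```

Call:
step_arm([
  [[0,0,-0.046],[-27,-25,0],35],
  [[0,0,-0.046],[-26,-26,0],35],
  [[0,0,-0.046],[-25,-27,10],35],
  [[0,0,-0.046],[-23.5,-28.5,20],35],
  [[0,0,0],[0,0,20],35],
])

```text
time: 5.8
tool_pos: [0.6763, -0.14, 0.1522]
tcp_rot: [0.033, 3.134, -0.006]
wrist_force: [0.3, 0.8, -2.2]
width: 0.523
grip_force: 46.9
```

Call:
step_arm([
  [[0,0,0],[0,0,20],35],
  [[0,0,0],[0,0,0],35],
  [[0,0,0],[0,0,0],35],
])

```text
time: 6.05
tool_pos: [0.67, -0.1335, 0.1287]
tcp_rot: [-0.032, -3.136, -0.002]
wrist_force: [-0.1, -0.4, -1.6]
width: 0.529
grip_force: 46.9
```

```bash
cat > see.py <<'E'
# see.py name x y yaw_deg z0 : fit held thing silhouette + edges, near expected pose
import sys
from edge import *
q=sys.argv[1];x,y,a,z=map(float,sys.argv[2:6]);a=np.radians(a)
I={n:read_camera(n) for n in CAL};ms={}
for n in CAL:
    t=proj(n,[[x,y,z+.02]])[0]
    c=[(np.hypot(*(np.argwhere(d["region"]).mean(0)[::-1]-t)),d["region"]) for d in cut_out(n,q) if d["region"].any()]
    if c and min(c,key=lambda e:e[0])[0]<25: ms[n]=min(c,key=lambda e:e[0])[1]
print("masks",{n:int(m.sum()) for n,m in ms.items()},"expected px",{n:int(draw(n,M[q],(x,y,a),z).sum()/16) for n in ms})
for t,G in [(n,{n:I[n]}) for n in CAL]+[("both",I)]:
    r,s,s0=efit(q,{n:grad(i) for n,i in G.items()},[x,y,a],z);print(t,np.round(r[:2],4),round(np.degrees(r[2]),1),round(s0),round(s))
W=[]
for n in CAL:
    k=5;b=cv2.resize(I[n][:,:,::-1],None,fx=k,fy=k,interpolation=cv2.INTER_CUBIC)
    for S in segs(n,q,(x,y,a),z): cv2.polylines(b,[np.round((S+.5)*k-.5).astype(int)],True,(0,255,255))
    u,v=(proj(n,[[x,y,z+.02]])[0]*k).astype(int);W.append(cv2.copyMakeBorder(b,250,250,200,200,0)[v:v+500,u:u+400])
cv2.imwrite("pics/"+sys.argv[6],cv2.hconcat(W))
E
python3 plan.py .6705 -.1362 .12 88.8; python3 see.py battery_center .6757 -.1363 -1.2 .04 b2.png
```

```text
t 6.05 p [ 0.67   -0.1335  0.1287] closing 88.8 tilt 0.32 nose 0.0726 q [-0.23  0.43  1.73  0.    0.99 -1.78]
-> [0.6705, -0.1362, 0.12] 88.8
[[0, 0, np.float64(0.001)], [-0.6, -2.7, 8.7]]
masks {'side': 237} expected px {'side': 477}
top [ 0.685  -0.1238] -15.8 46 94
side [ 0.6847 -0.1288] -6.8 111 146
both [ 0.6869 -0.1247] -14.4 79 111
```

View pics/b2.png

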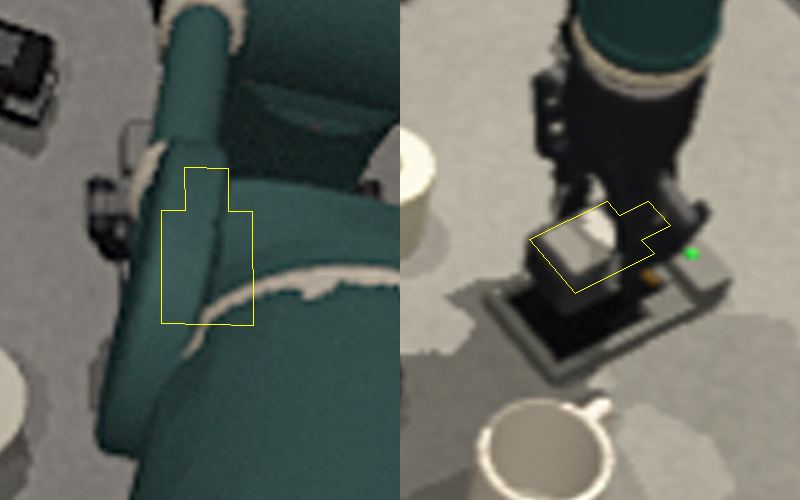

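The top view is blocked by the arm. In the side view the battery hangs level over its pocket, with its left corner at (530, 238) on the expected outline. I apply the small offset and lower.

Call:
step_arm([
  [[0,0,0],[0,0,0],35],
  [[0,0,0],[0,0,0],35],
])

```text
time: 6.42
tool_pos: [0.6726, -0.1335, 0.1327]
tcp_rot: [0.03, 3.139, -0.001]
wrist_force: [0.5, 0.0, -1.4]
width: 0.527
grip_force: 46.9
```

```bash
python3 plan.py .6705 -.1362 .095 88.8
```

```text
t 6.42 p [ 0.6726 -0.1335  0.1327] closing 88.9 tilt 0.14 nose 0.0726 q [-0.23  0.42  1.72 -0.    0.99 -1.78]
-> [0.6705, -0.1362, 0.095] 88.8
[[0, 0, np.float64(0.002)], [2.1, -2.7, 37.7]]
```

Call:
step_arm([
  [[0,0,0],[1.5,-2.5,10],35],
  [[0,0,0],[0,0,10],35],
  [[0,0,0],[0,0,10],35],
  [[0,0,0],[0,0,0],35],
  [[0,0,0],[0,0,0],35],
])

```text
time: 6.83
tool_pos: [0.6689, -0.1359, 0.0987]
tcp_rot: [-0.031, -3.137, -0.001]
wrist_force: [0.1, -0.6, -2.7]
width: 0.524
grip_force: 46.9
```

Call:
step_arm([
  [[0,0,0],[0,0,3],35],
  [[0,0,0],[0,0,2],35],
  [[0,0,0],[0,0,2],35],
  [[0,0,0],[0,0,0],35],
  [[0,0,0],[0,0,0],35],
])

```text
time: 7.25
tool_pos: [0.6704, -0.1362, 0.0941]
tcp_rot: [-0.031, -3.141, 0.0]
wrist_force: [-0.3, 0.5, -1.9]
width: 0.521
grip_force: 46.9
```

```bash
python3 plan.py .6705 -.1362 .090 88.8
```

```text
t 7.25 p [ 0.6704 -0.1362  0.0941] closing 88.9 tilt 0.0 nose 0.0726 q [-0.24  0.47  1.74 -0.    0.93 -1.79]
-> [0.6705, -0.1362, 0.09] 88.8
[[0, 0, np.float64(0.001)], [-0.1, 0.0, 4.1]]
```

Call:
step_arm([
  [[0,0,0],[0,0,2],35],
  [[0,0,0],[0,0,2],35],
  [[0,0,0],[0,0,1],35],
  [[0,0,0],[0,0,0],35],
  [[0,0,0],[0,0,0],35],
])

```text
time: 7.67
tool_pos: [0.671, -0.1364, 0.0923]
tcp_rot: [0.031, 3.14, -0.0]
wrist_force: [-5.7, 0.1, 12.0]
width: 0.524
grip_force: 48.6
```

Call:
step_arm([
  [[0,0,0],[0,0,-1],50],
  [[0,0,0],[0,0,0],60],
  [[0,0,0],[0,0,0],70],
  [[0,0,0],[0,0,0],70],
  [[0,0,0],[0,0,0],70],
])

```text
time: 8.08
tool_pos: [0.6703, -0.1362, 0.0897]
tcp_rot: [-0.031, -3.141, -0.0]
wrist_force: [0.3, -0.4, -0.7]
width: 0.815
grip_force: 0.0
```

```bash
python3 see.py battery_center .6757 -.1363 -1.2 .004 b3.png; python3 plan.py
```

```text
masks {'side': 299} expected px {'side': 459}
top [ 0.6739 -0.117 ] -4.3 47 112
side [ 0.681 -0.126] 7.5 99 183
both [ 0.6863 -0.1271] -13.2 73 120
t 8.28 p [ 0.6703 -0.1362  0.0898] closing 88.9 tilt 0.02 nose 0.0726 q [-0.24  0.47  1.75 -0.    0.92 -1.79]
```

View pics/b3.png

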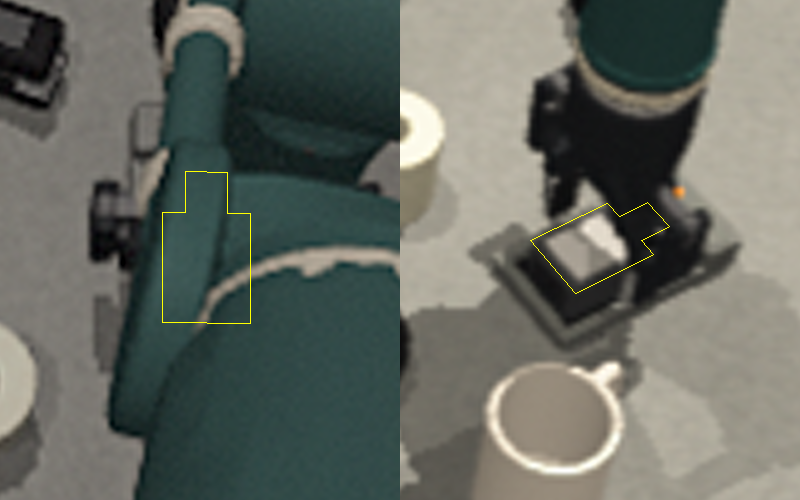

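The battery appears down in its pocket. I retract upward and plan for the mouse.

Call:
step_arm([
  [[0,0,0],[0,0,-20],70],
  [[0,0,0],[0,0,-30],80],
  [[0,0,0],[0,0,-35],85],
])

```text
time: 8.53
tool_pos: [0.6684, -0.1358, 0.1728]
tcp_rot: [-0.031, -3.135, -0.002]
wrist_force: [0.2, -0.0, 0.3]
width: 0.997
grip_force: 0.0
```

```bash
python3 plan.py .4923 -.1215 .15 111.7
```

```text
t 8.53 p [ 0.6684 -0.1358  0.1728] closing 88.9 tilt 0.35 nose 0.0726 q [-0.24  0.38  1.7  -0.    1.06 -1.79]
-> [0.4923, -0.1215, 0.15] 111.7
[[0, 0, np.float64(-0.08)], [35.3, 2.2, 4.6]]
[[0, 0, np.float64(-0.08)], [35.0, 5.0, 4.6]]
[[0, 0, np.float64(-0.08)], [34.5, 7.7, 4.6]]
[[0, 0, np.float64(-0.08)], [33.8, 10.5, 4.6]]
[[0, 0, np.float64(-0.08)], [32.8, 13.1, 4.6]]
```

Call:
step_arm([
  [[0,0,-0.08],[35.5,2,5],85],
  [[0,0,-0.08],[35,5,5],85],
  [[0,0,-0.08],[34.5,7.5,5],85],
  [[0,0,-0.08],[34,10.5,5],85],
  [[0,0,-0.08],[33,13,5],85],
])

```text
time: 8.95
tool_pos: [0.492, -0.1223, 0.1498]
tcp_rot: [-0.6, 3.084, -0.0]
wrist_force: [0.3, -0.9, 0.6]
width: 0.991
grip_force: 0.0
```

Call:
step_arm([
  [[0,0,0],[0,0,15],85],
  [[0,0,0],[0,0,0],85],
  [[0,0,0],[0,0,0],85],
])

```text
time: 9.2
tool_pos: [0.4933, -0.1226, 0.1349]
tcp_rot: [0.593, -3.085, -0.0]
wrist_force: [0.7, -1.3, 0.9]
width: 0.995
grip_force: 0.0
```

```bash
python3 plan.py .4923 -.1215 .088 111.7; python3 see.py battery_center .6757 -.1363 -1.2 .004 b4.png
```

```text
t 9.2 p [ 0.4933 -0.1226  0.1349] closing 111.8 tilt 0.02 nose 0.0726 q [-0.29  0.12  2.11  0.    0.91 -2.24]
-> [0.4923, -0.1215, 0.088] 111.7
[[0, 0, np.float64(0.0)], [0.3, 0.7, 23.5]]
[[0, 0, np.float64(0.0)], [0.3, 0.7, 23.5]]
masks {'top': 502, 'side': 373} expected px {'top': 558, 'side': 459}
top [ 0.6799 -0.13  ] 2.2 122 174
side [ 0.6838 -0.1417] -3.7 167 198
both [ 0.6823 -0.1355] -11.5 145 176
```

View pics/b4.png

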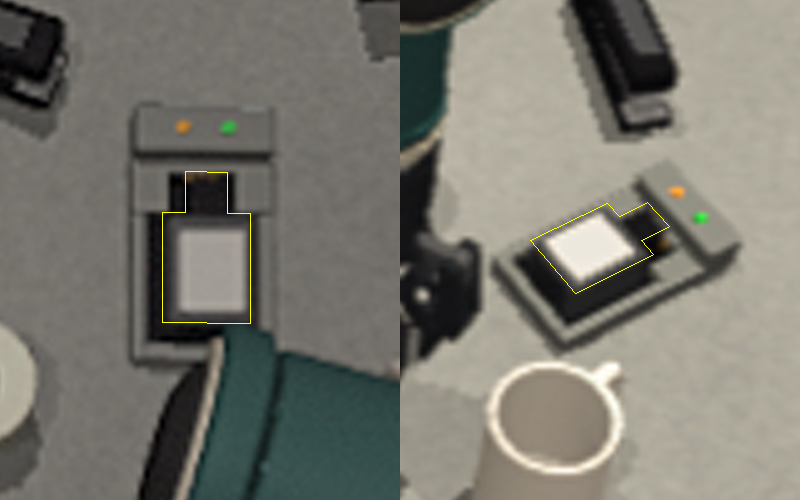

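Seen from above and the side, the battery's label block lies on the seated outline, so it is home. Next is the mouse.

Call:
step_arm([
  [[0,0,0],[0.5,1.5,16],85],
  [[0,0,0],[0,0,17],85],
  [[0,0,0],[0,0,16],85],
  [[0,0,0],[0,0,0],85],
  [[0,0,0],[0,0,0],50],
], grip_force=40)

```text
time: 9.82
tool_pos: [0.4928, -0.1213, 0.0857]
tcp_rot: [0.594, -3.084, -0.001]
wrist_force: [0.0, 0.1, 1.4]
width: 0.881
grip_force: 0.0
```

Call:
step_arm([
  [[0,0,0],[0,0,0],50],
  [[0,0,0],[0,0,0],50],
  [[0,0,0],[0,0,0],50],
  [[0,0,0],[0,0,0],50],
  [[0,0,0],[0,0,0],50],
])

```text
time: 10.23
tool_pos: [0.4938, -0.1217, 0.0874]
tcp_rot: [-0.593, 3.082, -0.002]
wrist_force: [0.4, 0.7, 4.7]
width: 0.693
grip_force: 45.2
```

```bash
python3 plan.py .4923 -.1215 .085 111.7 .4923 -.1215 .20 111.7 .6626 .1567 .2 93.7
```

```text
t 10.23 p [ 0.4938 -0.1217  0.0874] closing 111.8 tilt 0.17 nose 0.0726 q [-0.29  0.19  2.14  0.    0.81 -2.24]
-> [0.4923, -0.1215, 0.085] 111.7
[[0, 0, np.float64(0.001)], [1.3, 0.8, 2.4]]
-> [0.4923, -0.1215, 0.2] 111.7
[[0, 0, np.float64(-0.0)], [0.0, 0.0, -38.3]]
[[0, 0, np.float64(-0.0)], [0.0, 0.0, -38.3]]
[[0, 0, np.float64(-0.0)], [0.0, 0.0, -38.3]]
-> [0.6626, 0.1567, 0.2] 93.7
[[0, 0, np.float64(0.035)], [-29.0, 21.7, 0.0]]
[[0, 0, np.float64(0.035)], [-28.2, 22.7, 0.0]]
[[0, 0, np.float64(0.035)], [-27.4, 23.7, 0.0]]
[[0, 0, np.float64(0.035)], [-26.6, 24.6, 0.0]]
[[0, 0, np.float64(0.035)], [-25.7, 25.6, 0.0]]
[[0, 0, np.float64(0.035)], [-24.8, 26.4, 0.0]]
[[0, 0, np.float64(0.035)], [-23.9, 27.3, 0.0]]
[[0, 0, np.float64(0.035)], [-22.9, 28.1, 0.0]]
[[0, 0, np.float64(0.035)], [-21.9, 28.9, 0.0]]
```

Call:
step_arm([
  [[0,0,0],[0,0,-8],50],
  [[0,0,0],[0,0,-30],50],
  [[0,0,0],[0,0,-38],50],
  [[0,0,0.035],[-29,21.5,-25],50],
  [[0,0,0.035],[-28,22.5,-10],50],
])

```text
time: 10.65
tool_pos: [0.5308, -0.0626, 0.2005]
tcp_rot: [-0.476, 3.1, -0.004]
wrist_force: [1.1, -0.2, -0.7]
width: 0.69
grip_force: 44.6
```

Call:
step_arm([
  [[0,0,0.035],[-27.5,23.5,0],50],
  [[0,0,0.035],[-26.5,24.5,0],50],
  [[0,0,0.035],[-25.5,25.5,0],50],
  [[0,0,0.035],[-25,26.5,0],50],
  [[0,0,0.035],[-24,27.5,0],50],
])

```text
time: 11.07
tool_pos: [0.6238, 0.0945, 0.1957]
tcp_rot: [0.21, -3.133, 0.0]
wrist_force: [-0.1, 0.1, -0.2]
width: 0.689
grip_force: 44.5
```

Call:
step_arm([
  [[0,0,0.035],[-23,28,15],50],
  [[0,0,0.035],[-22,29,25],50],
  [[0,0,0],[0,0,25],50],
  [[0,0,0],[0,0,10],50],
  [[0,0,0],[0,0,0],50],
])

```text
time: 11.48
tool_pos: [0.6573, 0.1527, 0.1176]
tcp_rot: [0.104, -3.13, 0.003]
wrist_force: [-1.5, -0.0, -1.7]
width: 0.691
grip_force: 44.5
```

Call:
step_arm([
  [[0,0,0],[0,0,0],50],
  [[0,0,0],[0,0,0],50],
  [[0,0,0],[0,0,0],50],
])

```text
time: 11.73
tool_pos: [0.6618, 0.1523, 0.1244]
tcp_rot: [-0.1, 3.137, 0.001]
wrist_force: [0.9, -0.1, -1.2]
width: 0.692
grip_force: 44.5
```

```bash
python3 plan.py .6626 .1567 .096 93.7
```

```text
t 11.73 p [0.6618 0.1523 0.1244] closing 93.7 tilt 0.17 nose 0.0726 q [ 0.19  0.42  1.74 -0.    0.97 -1.45]
-> [0.6626, 0.1567, 0.096] 93.7
[[0, 0, np.float64(-0.001)], [-1.1, 4.3, 28.4]]
```

Call:
step_arm([
  [[0,0,0],[-1,4,10],50],
  [[0,0,0],[0,0,10],50],
  [[0,0,0],[0,0,5],50],
  [[0,0,0],[0,0,0],50],
  [[0,0,0],[0,0,0],50],
])

```text
time: 12.15
tool_pos: [0.6608, 0.157, 0.0959]
tcp_rot: [0.102, -3.138, 0.001]
wrist_force: [0.4, 0.2, -1.6]
width: 0.692
grip_force: 44.5
```

Call:
step_arm([
  [[0,0,0],[0,0,0],50],
  [[0,0,0],[0,0,0],50],
])

```text
time: 12.32
tool_pos: [0.6619, 0.1573, 0.0974]
tcp_rot: [-0.102, 3.139, 0.0]
wrist_force: [-0.1, -0.2, -0.8]
width: 0.69
grip_force: 44.5
```

```bash
python3 plan.py .6626 .1567 .092 93.7; python3 see.py mouse_center .6626 .1567 3.7 .012 m1.png
```

```text
t 12.32 p [0.6619 0.1573 0.0974] closing 93.7 tilt 0.03 nose 0.0726 q [ 0.2   0.46  1.75 -0.    0.93 -1.44]
-> [0.6626, 0.1567, 0.092] 93.7
[[0, 0, np.float64(0.001)], [-0.7, -0.6, 5.4]]
masks {'top': 41, 'side': 272} expected px {'top': 892, 'side': 534}
top [0.6679 0.1689] -4.2 71 95
side [0.6623 0.1544] 1.5 155 167
both [0.6626 0.1538] 2.4 113 119
```

View pics/m1.png

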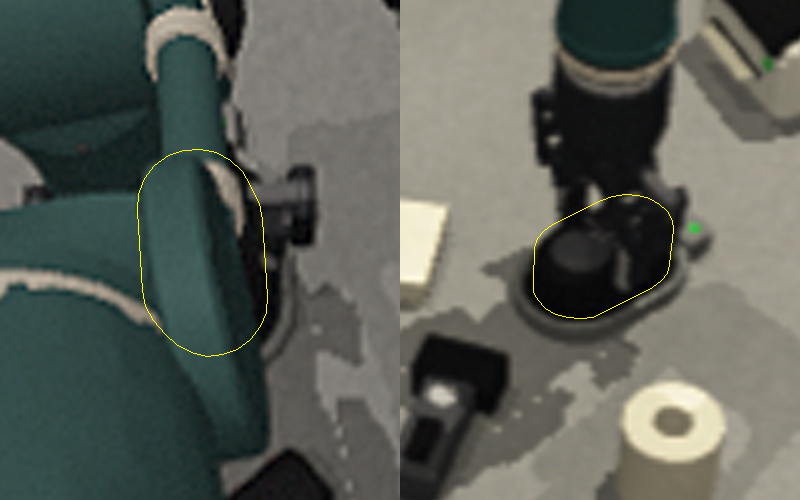

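The mouse silhouette at (600, 255) matches the expected outline over its tray, so I lower it.

Call:
step_arm([
  [[0,0,0],[-0.5,-0.5,2.5],50],
  [[0,0,0],[0,0,2.5],50],
  [[0,0,0],[0,0,2],50],
  [[0,0,0],[0,0,0],50],
  [[0,0,0],[0,0,0],50],
])

```text
time: 12.93
tool_pos: [0.6624, 0.1568, 0.0914]
tcp_rot: [-0.102, 3.139, -0.0]
wrist_force: [-3.0, 0.4, 5.7]
width: 0.689
grip_force: 45.4
```

Call:
step_arm([
  [[0,0,0],[0,0,-1],65],
  [[0,0,0],[0,0,0],75],
  [[0,0,0],[0,0,0],80],
  [[0,0,0],[0,0,0],80],
  [[0,0,0],[0,0,-15],80],
])

```text
time: 13.35
tool_pos: [0.6596, 0.1562, 0.1028]
tcp_rot: [0.102, -3.133, 0.002]
wrist_force: [-0.3, -0.6, -1.0]
width: 0.939
grip_force: 0.0
```

Call:
step_arm([
  [[0,0,0],[0,0,-30],85],
  [[0,0,0],[0,0,-30],85],
  [[0,0,0],[0,0,0],85],
])

```text
time: 13.6
tool_pos: [0.6663, 0.1576, 0.1747]
tcp_rot: [-0.102, 3.128, 0.003]
wrist_force: [3.1, 0.7, 2.1]
width: 0.993
grip_force: 0.0
```

```bash
python3 plan.py .5015 .098 .13 130.9
```

```text
t 13.6 p [0.6663 0.1576 0.1747] closing 93.7 tilt 0.7 nose 0.0726 q [ 0.2   0.38  1.71  0.    1.05 -1.44]
-> [0.5015, 0.098, 0.13] 130.9
[[0, 0, np.float64(-0.108)], [28.1, -8.1, 7.5]]
[[0, 0, np.float64(-0.108)], [28.8, -5.1, 7.5]]
[[0, 0, np.float64(-0.108)], [29.2, -1.9, 7.5]]
[[0, 0, np.float64(-0.108)], [29.2, 1.2, 7.5]]
[[0, 0, np.float64(-0.108)], [28.9, 4.4, 7.5]]
[[0, 0, np.float64(-0.108)], [28.2, 7.5, 7.5]]
```

Call:
step_arm([
  [[0,0,-0.108],[27.5,-8,6],85],
  [[0,0,-0.108],[28,-5,6],85],
  [[0,0,-0.108],[28.5,-2,6],85],
  [[0,0,-0.108],[28.5,1,7],85],
  [[0,0,-0.108],[28.5,4,7],85],
])

```text
time: 14.02
tool_pos: [0.5272, 0.1072, 0.135]
tcp_rot: [-0.944, 2.995, -0.0]
wrist_force: [-0.1, -0.6, 0.8]
width: 0.996
grip_force: 0.0
```

Call:
step_arm([
  [[0,0,-0.108],[28,7,7],85],
  [[0,0,0],[0,0,0],85],
  [[0,0,0],[0,0,0],85],
  [[0,0,0],[0,0,0],85],
])

```text
time: 14.35
tool_pos: [0.5022, 0.0974, 0.1285]
tcp_rot: [-1.094, 2.942, -0.001]
wrist_force: [0.3, -0.6, 0.7]
width: 0.997
grip_force: 0.0
```

```bash
python3 plan.py .5015 .098 .085 130.9; python3 see.py mouse_center .6626 .1567 3.7 .004 m2.png
```

```text
t 14.35 p [0.5022 0.0974 0.1285] closing 130.8 tilt 0.17 nose 0.0726 q [ 0.14  0.14  2.11  0.    0.89 -2.14]
-> [0.5015, 0.098, 0.085] 130.9
[[0, 0, np.float64(-0.001)], [0.1, 0.4, 21.7]]
[[0, 0, np.float64(-0.001)], [0.1, 0.4, 21.7]]
masks {'top': 733, 'side': 362} expected px {'top': 882, 'side': 529}
top [0.6634 0.1512] 5.0 120 134
side [0.6629 0.158 ] -0.9 198 203
both [0.6633 0.1571] -5.2 159 170
```

View pics/m2.png

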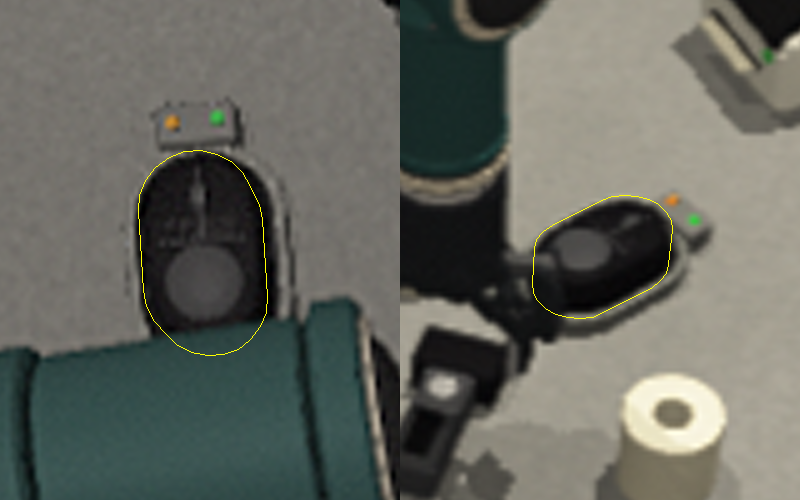

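The mouse lies inside the tray's rim on the expected outline, so it is home. Next is the scanner.

Call:
step_arm([
  [[0,0,0],[0,0.5,15],85],
  [[0,0,0],[0,0,14],85],
  [[0,0,0],[0,0,14],85],
  [[0,0,0],[0,0,0],85],
  [[0,0,0],[0,0,0],25],
], grip_force=50)

```text
time: 14.97
tool_pos: [0.5006, 0.0978, 0.0836]
tcp_rot: [1.096, -2.942, -0.001]
wrist_force: [1.1, 0.5, -0.8]
width: 0.876
grip_force: 0.0
```

Call:
step_arm([
  [[0,0,0],[0,0,0],25],
  [[0,0,0],[0,0,0],25],
  [[0,0,0],[0,0,0],25],
  [[0,0,0],[0,0,0],25],
  [[0,0,0],[0,0,0],25],
])

```text
time: 15.38
tool_pos: [0.5017, 0.0978, 0.0854]
tcp_rot: [-1.096, 2.942, -0.001]
wrist_force: [-0.0, -0.2, 4.4]
width: 0.387
grip_force: 52.4
```

Call:
step_arm([
  [[0,0,0],[0,0,0],25],
  [[0,0,0],[0,0,0],25],
])

```text
time: 15.55
tool_pos: [0.5017, 0.0978, 0.0854]
tcp_rot: [-1.096, 2.942, -0.001]
wrist_force: [-0.1, -0.2, 4.7]
width: 0.389
grip_force: 52.6
```

```bash
python3 plan.py .5015 .098 .18 130.9 .5618 -.4273 .22 86.3
```

```text
t 15.55 p [0.5017 0.0978 0.0854] closing 130.9 tilt 0.14 nose 0.0726 q [ 0.14  0.2   2.13  0.    0.8  -2.14]
-> [0.5015, 0.098, 0.18] 130.9
[[0, 0, np.float64(-0.0)], [0.0, 0.1, -31.5]]
[[0, 0, np.float64(-0.0)], [0.0, 0.1, -31.5]]
[[0, 0, np.float64(-0.0)], [0.0, 0.1, -31.5]]
-> [0.5618, -0.4273, 0.22] 86.3
[[0, 0, np.float64(0.056)], [21.3, -31.2, -2.9]]
[[0, 0, np.float64(0.056)], [19.5, -32.3, -2.9]]
[[0, 0, np.float64(0.056)], [17.7, -33.4, -2.9]]
[[0, 0, np.float64(0.056)], [15.8, -34.3, -2.9]]
[[0, 0, np.float64(0.056)], [13.9, -35.1, -2.9]]
[[0, 0, np.float64(0.056)], [11.9, -35.8, -2.9]]
[[0, 0, np.float64(0.056)], [9.9, -36.4, -2.9]]
[[0, 0, np.float64(0.056)], [7.9, -36.9, -2.9]]
[[0, 0, np.float64(0.056)], [5.8, -37.3, -2.9]]
[[0, 0, np.float64(0.056)], [3.7, -37.6, -2.9]]
[[0, 0, np.float64(0.056)], [1.6, -37.7, -2.9]]
[[0, 0, np.float64(0.056)], [-0.5, -37.8, -2.9]]
[[0, 0, np.float64(0.056)], [-2.6, -37.7, -2.9]]
[[0, 0, np.float64(0.056)], [-4.6, -37.5, -2.9]]
```

Call:
step_arm([
  [[0,0,0],[0,0,-8],25],
  [[0,0,0],[0,0,-30],25],
  [[0,0,0],[0,0,-38],25],
  [[0,0,0],[0,0,-30],25],
  [[0,0,0.056],[21.5,-31,-20],25],
])

```text
time: 15.97
tool_pos: [0.5052, 0.0648, 0.2132]
tcp_rot: [-1.019, 2.967, 0.003]
wrist_force: [1.4, 0.5, -1.4]
width: 0.388
grip_force: 51.8
```

Call:
step_arm([
  [[0,0,0.056],[19.5,-32.5,-5],25],
  [[0,0,0.056],[17.5,-33.5,-2],25],
  [[0,0,0.056],[16,-34.5,0],25],
  [[0,0,0.056],[14,-35,0],25],
  [[0,0,0.056],[12,-36,0],25],
])

```text
time: 16.38
tool_pos: [0.5252, -0.1286, 0.2168]
tcp_rot: [0.585, -3.086, -0.001]
wrist_force: [0.5, 0.1, -1.1]
width: 0.385
grip_force: 51.8
```

Call:
step_arm([
  [[0,0,0.056],[10,-36.5,0],25],
  [[0,0,0.056],[8,-37,0],25],
  [[0,0,0.056],[6,-37.5,0],25],
  [[0,0,0.056],[3.5,-37.5,0],25],
  [[0,0,0.056],[1.5,-37.5,0],25],
])

```text
time: 16.8
tool_pos: [0.546, -0.3164, 0.2162]
tcp_rot: [0.148, -3.137, -0.002]
wrist_force: [0.4, 0.2, -0.9]
width: 0.384
grip_force: 51.8
```

Call:
step_arm([
  [[0,0,0.056],[-0.5,-38,0],25],
  [[0,0,0.056],[-2.5,-37.5,0],25],
  [[0,0,0.056],[-4.5,-37.5,0],25],
  [[0,0,0],[0,0,20],25],
  [[0,0,0],[0,0,25],25],
])

```text
time: 17.22
tool_pos: [0.56, -0.4315, 0.1741]
tcp_rot: [0.116, 3.135, -0.006]
wrist_force: [1.0, -0.1, -2.4]
width: 0.385
grip_force: 51.8
```

Call:
step_arm([
  [[0,0,0],[0,0,25],25],
  [[0,0,0],[0,0,15],25],
  [[0,0,0],[0,0,0],25],
  [[0,0,0],[0,0,0],25],
  [[0,0,0],[0,0,0],25],
])

```text
time: 17.63
tool_pos: [0.5598, -0.4278, 0.1331]
tcp_rot: [0.111, 3.138, -0.002]
wrist_force: [0.6, -0.3, -0.6]
width: 0.386
grip_force: 51.8
```

```bash
python3 plan.py .5618 -.4273 .1 86.3
```

```text
t 17.63 p [ 0.5598 -0.4278  0.1331] closing 86.0 tilt 0.1 nose 0.0726 q [-0.69  0.46  1.68 -0.    1.01 -2.19]
-> [0.5618, -0.4273, 0.1] 86.3
[[0, 0, np.float64(-0.006)], [-2.0, 0.6, 33.1]]
```

Call:
step_arm([
  [[0,0,-0.005],[-1.5,0.5,12],25],
  [[0,0,0],[0,0,12],25],
  [[0,0,0],[0,0,8],25],
  [[0,0,0],[0,0,0],25],
  [[0,0,0],[0,0,0],25],
])

```text
time: 18.05
tool_pos: [0.5598, -0.4264, 0.0982]
tcp_rot: [-0.103, -3.138, -0.003]
wrist_force: [-0.2, -0.6, -1.1]
width: 0.386
grip_force: 51.8
```

```bash
python3 plan.py .5618 -.4273 .09 86.3; python3 see.py scanner_center .5558 -.4269 -3.7 .017 s1.png
```

```text
t 18.05 p [ 0.5598 -0.4264  0.0982] closing 86.2 tilt 0.16 nose 0.0726 q [-0.69  0.5   1.69 -0.    0.96 -2.19]
-> [0.5618, -0.4273, 0.09] 86.3
[[0, 0, np.float64(-0.001)], [-2.0, -0.8, 8.2]]
masks {'top': 547, 'side': 389} expected px {'top': 1020, 'side': 962}
top [ 0.5559 -0.4231] -3.3 79 83
side [ 0.5621 -0.4315] -7.7 82 100
both [ 0.5569 -0.4247] -0.8 80 83
```

View pics/s1.png

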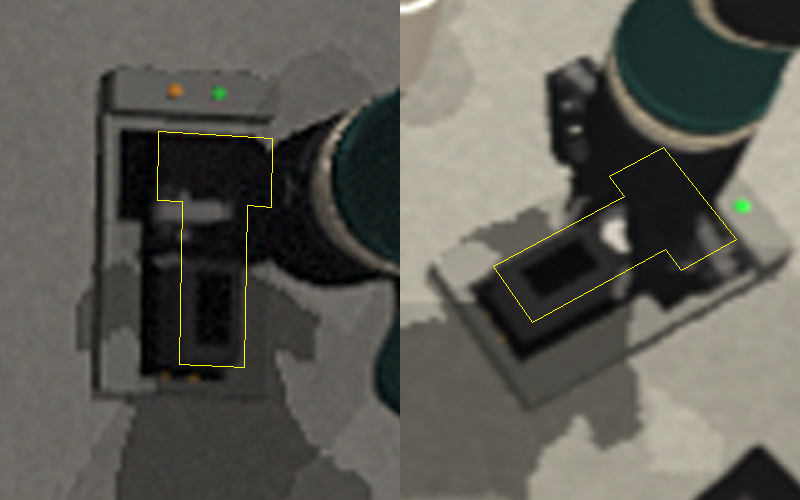

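The scanner lines up with the expected outline in both views, with the handle end at (212, 366) from above and (512, 295) from the side. I lower it into the pocket.

Call:
step_arm([
  [[0,0,0],[-1,-0.5,3],25],
  [[0,0,0],[0,0,3],25],
  [[0,0,0],[0,0,2],25],
  [[0,0,0],[0,0,0],25],
  [[0,0,0],[0,0,0],25],
])

```text
time: 18.67
tool_pos: [0.5614, -0.4275, 0.0913]
tcp_rot: [-0.103, -3.139, -0.001]
wrist_force: [-1.2, -0.1, -2.1]
width: 0.384
grip_force: 51.8
```

Call:
step_arm([
  [[0,0,0],[0,0,2],25],
  [[0,0,0],[0,0,0],25],
  [[0,0,0],[0,0,0],25],
])

```text
time: 18.92
tool_pos: [0.5616, -0.4277, 0.0897]
tcp_rot: [-0.103, -3.14, 0.0]
wrist_force: [0.8, 0.5, -0.8]
width: 0.382
grip_force: 51.8
```

```bash
python3 plan.py .5618 -.4273 .09 86.3
```

```text
t 18.92 p [ 0.5616 -0.4277  0.0897] closing 86.2 tilt 0.0 nose 0.0726 q [-0.69  0.51  1.69 -0.    0.94 -2.19]
-> [0.5618, -0.4273, 0.09] 86.3
[[0, 0, np.float64(-0.001)], [-0.2, 0.4, -0.3]]
```

Call:
step_arm([
  [[0,0,0],[0,0,1],25],
  [[0,0,0],[0,0,1],25],
  [[0,0,0],[0,0,0],25],
  [[0,0,0],[0,0,0],25],
])

```text
time: 19.25
tool_pos: [0.5617, -0.4278, 0.0894]
tcp_rot: [0.103, 3.14, -0.0]
wrist_force: [-3.4, 2.3, 6.8]
width: 0.382
grip_force: 52.8
```

Call:
step_arm([
  [[0,0,0],[0,0,-1],40],
  [[0,0,0],[0,0,0],55],
  [[0,0,0],[0,0,0],65],
  [[0,0,0],[0,0,0],70],
  [[0,0,0],[0,0,-15],75],
])

```text
time: 19.67
tool_pos: [0.5596, -0.4261, 0.1003]
tcp_rot: [-0.103, -3.135, -0.006]
wrist_force: [-0.9, -0.1, -1.2]
width: 0.876
grip_force: 0.0
```

Call:
step_arm([
  [[0,0,0],[0,0,-30],85],
  [[0,0,0],[0,0,-35],85],
  [[0,0,0],[0,0,-35],85],
])

```text
time: 19.92
tool_pos: [0.5611, -0.4273, 0.2048]
tcp_rot: [-0.103, -3.138, -0.002]
wrist_force: [0.7, -0.1, 0.4]
width: 0.997
grip_force: 0.0
```

```bash
python3 plan.py .397 -.2933 .20 25.5 .397 -.2933 .20 -64.5
python3 - <<'E'
from fit import *
# orange radio by colour
ms={}
for n in CAL:
    h=cv2.cvtColor(cv2.imread(f"pics/{n}0.png"),cv2.COLOR_BGR2HSV)
    m=cv2.inRange(h,(4,120,70),(20,255,255));m=cv2.morphologyEx(m,cv2.MORPH_CLOSE,np.ones((5,5)))
    k,l,s,c=cv2.connectedComponentsWithStats(m)
    t=np.array((388,264) if n=="top" else (264,322));i=1+np.argmin([np.hypot(*(x-t)) for x in c[1:]]);ms[n]=l==i;print(n,c[i],s[i])
r=fit("radio_center",ms,ray("top",(388,264),.05));print(r.x[:2],np.degrees(r.x[2]),r.fun)
E
```

```text
t 19.92 p [ 0.5611 -0.4273  0.2048] closing 86.2 tilt 0.11 nose 0.0726 q [-0.69  0.39  1.63 -0.    1.13 -2.19]
-> [0.397, -0.2933, 0.2] 25.5
[[0, 0, np.float64(0.118)], [19.2, 13.7, 0.5]]
[[0, 0, np.float64(0.118)], [20.6, 11.3, 0.5]]
[[0, 0, np.float64(0.118)], [21.8, 8.8, 0.5]]
[[0, 0, np.float64(0.118)], [22.7, 6.2, 0.5]]
[[0, 0, np.float64(0.118)], [23.3, 3.5, 0.5]]
[[0, 0, np.float64(0.118)], [23.5, 0.7, 0.5]]
[[0, 0, np.float64(0.118)], [23.4, -2.1, 0.5]]
[[0, 0, np.float64(0.118)], [23.0, -4.8, 0.5]]
[[0, 0, np.float64(0.118)], [22.3, -7.5, 0.5]]
-> [0.397, -0.2933, 0.2] -64.5
[[0, 0, np.float64(0.121)], [0.0, 0.0, 0.0]]
[[0, 0, np.float64(0.121)], [0.0, 0.0, 0.0]]
[[0, 0, np.float64(0.121)], [0.0, 0.0, 0.0]]
[[0, 0, np.float64(0.121)], [0.0, 0.0, 0.0]]
[[0, 0, np.float64(0.121)], [0.0, 0.0, 0.0]]
[[0, 0, np.float64(0.121)], [0.0, 0.0, 0.0]]
[[0, 0, np.float64(0.121)], [0.0, 0.0, 0.0]]
[[0, 0, np.float64(0.121)], [0.0, 0.0, 0.0]]
[[0, 0, np.float64(0.121)], [0.0, 0.0, 0.0]]
[[0, 0, np.float64(0.121)], [0.0, 0.0, 0.0]]
[[0, 0, np.float64(0.121)], [0.0, 0.0, 0.0]]
[[0, 0, np.float64(0.121)], [0.0, 0.0, 0.0]]
[[0, 0, np.float64(0.121)], [0.0, 0.0, 0.0]]
top [388.08108108 263.73180873] [373 253  32  22 481]
side [264.11952191 320.42828685] [253 305  24  32 502]
[ 0.30157466 -0.33805554] 109.5378248090975 0.10363877826948553
```

The orange radio's near face is about 89 mm from the black one's centre along the closing line and the finger backs reach 57 mm, so it is clear. I move over the radio.

Call:
step_arm([
  [[0,0,0.118],[19,13.5,0],85],
  [[0,0,0.118],[20.5,11.5,0],85],
  [[0,0,0.118],[22,9,0],85],
  [[0,0,0.118],[22.5,6,0],85],
  [[0,0,0.118],[23.5,3.5,0],85],
])

```text
time: 20.33
tool_pos: [0.47, -0.3526, 0.205]
tcp_rot: [1.02, 2.97, -0.001]
wrist_force: [-0.5, 0.3, 0.8]
width: 0.996
grip_force: 0.0
```

Call:
step_arm([
  [[0,0,0.118],[23.5,0.5,0],85],
  [[0,0,0.118],[23.5,-2,0],85],
  [[0,0,0.118],[23,-5,0],85],
  [[0,0,0.118],[22.5,-7.5,0],85],
  [[0,0,0],[0,0,0],85],
])

```text
time: 20.75
tool_pos: [0.3942, -0.2908, 0.2036]
tcp_rot: [-1.683, -2.649, -0.001]
wrist_force: [0.4, 1.0, -0.1]
width: 0.997
grip_force: 0.0
```

Call:
step_arm([
  [[0,0,0],[0,0,0],85],
  [[0,0,0],[0,0,0],85],
])

```text
time: 20.92
tool_pos: [0.3982, -0.2942, 0.2049]
tcp_rot: [1.676, 2.654, -0.001]
wrist_force: [0.5, 0.0, 0.8]
width: 0.996
grip_force: 0.0
```

```bash
python3 plan.py .397 -.2933 .105 25.5; echo; python3 see.py scanner_center .5558 -.4269 -3.7 .004 s2.png;python3 see.py battery_center .6757 -.1363 -1.2 .004 b5.png; python3 see.py radio_center .397 -.2933 25.5 0 r0.png; python3 see.py mouse_center .6626 .1567 3.7 .004 m3.png
```

```text
t 20.92 p [ 0.3982 -0.2942  0.2049] closing 25.5 tilt 0.16 nose 0.0726 q [-0.69  0.01  2.09 -0.    1.05 -1.13]
-> [0.397, -0.2933, 0.105] 25.5
[[0, 0, np.float64(-0.0)], [0.4, -0.2, 33.3]]
[[0, 0, np.float64(-0.0)], [0.4, -0.2, 33.3]]
[[0, 0, np.float64(-0.0)], [0.4, -0.2, 33.3]]

masks {'top': 844, 'side': 860} expected px {'top': 997, 'side': 945}
top [ 0.5587 -0.4291] -3.6 105 132
side [ 0.5545 -0.4248] -3.5 144 163
both [ 0.5581 -0.426 ] -4.4 125 134
masks {'top': 537, 'side': 334} expected px {'top': 558, 'side': 459}
top [ 0.6803 -0.1305] 5.6 121 169
side [ 0.6723 -0.1309] -20.2 174 206
both [ 0.6825 -0.1352] -12.4 148 176
masks {'side': 375} expected px {'side': 490}
top [ 0.3961 -0.2937] 24.4 162 166
side [ 0.3968 -0.2917] 26.3 178 185
both [ 0.3961 -0.2931] 25.8 170 173
masks {'top': 817, 'side': 194} expected px {'top': 882, 'side': 529}
top [0.6573 0.1584] 6.6 123 170
side [0.6618 0.1612] -2.3 189 224
both [0.658  0.1587] 5.1 156 187
```

Call:
step_arm([
  [[0,0,0],[0,0,30],85],
  [[0,0,0],[0,0,30],85],
  [[0,0,0],[0,0,25],85],
  [[0,0,0],[0,0,15],85],
  [[0,0,0],[0,0,0],85],
], grip_force=45)

```text
time: 22.13
tool_pos: [0.395, -0.2916, 0.1]
tcp_rot: [-1.675, -2.649, -0.001]
wrist_force: [-0.9, 0.9, 0.1]
width: 0.997
grip_force: 0.0
```

Call:
step_arm([
  [[0,0,0],[0,0,0],85],
  [[0,0,0],[0,0,0],43],
  [[0,0,0],[0,0,0],43],
  [[0,0,0],[0,0,0],43],
  [[0,0,0],[0,0,0],43],
])

```text
time: 22.55
tool_pos: [0.3986, -0.2945, 0.1055]
tcp_rot: [1.677, 2.652, -0.001]
wrist_force: [-0.3, 0.1, 3.3]
width: 0.606
grip_force: 47.8
```

Call:
step_arm([
  [[0,0,0],[0,0,0],43],
  [[0,0,0],[0,0,0],43],
  [[0,0,0],[0,0,0],43],
  [[0,0,0],[0,0,-5],43],
  [[0,0,0],[0,0,0],43],
])

```text
time: 22.97
tool_pos: [0.3977, -0.2937, 0.1096]
tcp_rot: [1.679, 2.654, -0.0]
wrist_force: [0.2, -0.4, -1.3]
width: 0.605
grip_force: 47.2
```

```bash
python3 plan.py .397 -.2933 .22 25.5 .538 .4096 .22 7.8
```

```text
t 22.97 p [ 0.3977 -0.2937  0.1096] closing 25.4 tilt 0.06 nose 0.0726 q [-0.69  0.13  2.16  0.    0.85 -1.13]
-> [0.397, -0.2933, 0.22] 25.5
[[0, 0, np.float64(-0.001)], [0.2, -0.1, -36.8]]
[[0, 0, np.float64(-0.001)], [0.2, -0.1, -36.8]]
[[0, 0, np.float64(-0.001)], [0.2, -0.1, -36.8]]
-> [0.538, 0.4096, 0.22] 7.8
[[0, 0, np.float64(0.017)], [31.9, 23.9, 0.0]]
[[0, 0, np.float64(0.017)], [32.3, 23.3, 0.0]]
[[0, 0, np.float64(0.017)], [32.7, 22.8, 0.0]]
[[0, 0, np.float64(0.017)], [33.1, 22.2, 0.0]]
[[0, 0, np.float64(0.017)], [33.4, 21.6, 0.0]]
[[0, 0, np.float64(0.017)], [33.8, 21.1, 0.0]]
[[0, 0, np.float64(0.017)], [34.2, 20.5, 0.0]]
[[0, 0, np.float64(0.017)], [34.5, 19.9, 0.0]]
[[0, 0, np.float64(0.017)], [34.8, 19.3, 0.0]]
[[0, 0, np.float64(0.017)], [35.2, 18.7, 0.0]]
[[0, 0, np.float64(0.017)], [35.5, 18.1, 0.0]]
[[0, 0, np.float64(0.017)], [35.8, 17.5, 0.0]]
[[0, 0, np.float64(0.017)], [36.1, 16.9, 0.0]]
[[0, 0, np.float64(0.017)], [36.4, 16.2, 0.0]]
[[0, 0, np.float64(0.017)], [36.6, 15.6, 0.0]]
[[0, 0, np.float64(0.017)], [36.9, 15.0, 0.0]]
[[0, 0, np.float64(0.017)], [37.2, 14.3, 0.0]]
[[0, 0, np.float64(0.017)], [37.4, 13.7, 0.0]]
```

Call:
step_arm([
  [[0,0,0],[0,0,-30],43],
  [[0,0,0],[0,0,-38],43],
  [[0,0,0.017],[32,24,-10],43],
  [[0,0,0.017],[32.5,23.5,-10],43],
  [[0,0,0.017],[32.5,23,-10],43],
])

```text
time: 23.38
tool_pos: [0.4214, -0.1753, 0.2076]
tcp_rot: [1.751, 2.608, 0.001]
wrist_force: [0.7, 1.3, -2.4]
width: 0.604
grip_force: 48.2
```

Call:
step_arm([
  [[0,0,0.017],[33,22,-10],43],
  [[0,0,0.017],[33.5,21.5,0],43],
  [[0,0,0.017],[34,21,0],43],
  [[0,0,0.017],[34,20.5,0],43],
  [[0,0,0.017],[34.5,20,0],43],
])

```text
time: 23.8
tool_pos: [0.4601, 0.021, 0.2166]
tcp_rot: [1.857, 2.534, -0.0]
wrist_force: [1.2, -0.8, -1.7]
width: 0.604
grip_force: 48.2
```

Call:
step_arm([
  [[0,0,0.017],[35,19.5,0],43],
  [[0,0,0.017],[35,18.5,0],43],
  [[0,0,0.017],[35.5,18,0],43],
  [[0,0,0.017],[36,17.5,0],43],
  [[0,0,0.017],[36,17,0],43],
])

```text
time: 24.22
tool_pos: [0.4993, 0.2164, 0.2162]
tcp_rot: [-1.962, -2.453, 0.001]
wrist_force: [0.7, -0.9, -1.6]
width: 0.605
grip_force: 48.2
```

Call:
step_arm([
  [[0,0,0.017],[36.5,16,0],43],
  [[0,0,0.017],[36.5,15.5,0],43],
  [[0,0,0.017],[37,15,0],43],
  [[0,0,0.017],[37,14.5,5],43],
  [[0,0,0.017],[37.5,13.5,10],43],
])

```text
time: 24.63
tool_pos: [0.5391, 0.412, 0.2024]
tcp_rot: [2.064, 2.367, 0.003]
wrist_force: [1.0, 0.2, -2.0]
width: 0.6
grip_force: 48.2
```

Call:
step_arm([
  [[0,0,0],[0,0,20],43],
  [[0,0,0],[0,0,20],43],
  [[0,0,0],[0,0,10],43],
  [[0,0,0],[0,0,0],43],
  [[0,0,0],[0,0,0],43],
])

```text
time: 25.05
tool_pos: [0.538, 0.4088, 0.1505]
tcp_rot: [-2.064, -2.367, 0.004]
wrist_force: [0.8, -0.2, -1.5]
width: 0.6
grip_force: 48.2
```

```bash
python3 plan.py .538 .4096 .118 7.8
```

```text
t 25.05 p [0.538  0.4088 0.1505] closing 7.8 tilt 0.16 nose 0.0726 q [ 0.61  0.39  1.73 -0.    1.02  0.48]
-> [0.538, 0.4096, 0.118] 7.8
[[0, 0, np.float64(0.0)], [0.8, 0.1, 32.5]]
```

Call:
step_arm([
  [[0,0,0],[0.5,0,12],43],
  [[0,0,0],[0,0,10],43],
  [[0,0,0],[0,0,0],43],
  [[0,0,0],[0,0,0],43],
  [[0,0,0],[0,0,0],43],
])

```text
time: 25.47
tool_pos: [0.5388, 0.41, 0.1299]
tcp_rot: [2.064, 2.368, 0.0]
wrist_force: [-1.0, -0.1, -1.9]
width: 0.602
grip_force: 48.2
```

```bash
python3 plan.py .538 .4096 .11 7.8; python3 see.py radio_center .538 .4096 7.8 .024 r1.png
```

```text
t 25.47 p [0.5388 0.41   0.1299] closing 7.8 tilt 0.01 nose 0.0726 q [0.61 0.41 1.74 0.   0.98 0.48]
-> [0.538, 0.4096, 0.11] 7.8
[[0, 0, np.float64(0.001)], [-0.3, -0.8, 19.9]]
masks {'top': 376, 'side': 280} expected px {'top': 608, 'side': 390}
top [0.5375 0.399 ] 5.0 38 76
side [0.5337 0.4025] 17.0 107 125
both [0.5333 0.3997] 10.2 72 96
```

Call:
step_arm([
  [[0,0,0],[0,-0.5,4],43],
  [[0,0,0],[0,0,4],43],
  [[0,0,0],[0,0,4],43],
  [[0,0,0],[0,0,0],43],
  [[0,0,0],[0,0,0],43],
])

```text
time: 26.08
tool_pos: [0.5377, 0.4098, 0.1168]
tcp_rot: [-2.064, -2.368, 0.002]
wrist_force: [0.5, 1.0, -1.5]
width: 0.603
grip_force: 48.2
```

Call:
step_arm([
  [[0,0,0],[0,0,2],43],
  [[0,0,0],[0,0,2],43],
  [[0,0,0],[0,0,2],43],
  [[0,0,0],[0,0,0],43],
  [[0,0,0],[0,0,0],43],
])

```text
time: 26.5
tool_pos: [0.538, 0.41, 0.1114]
tcp_rot: [-2.064, -2.368, 0.001]
wrist_force: [0.2, -0.7, -1.8]
width: 0.606
grip_force: 48.2
```

Call:
step_arm([
  [[0,0,0],[0,0,1],43],
  [[0,0,0],[0,0,1],43],
  [[0,0,0],[0,0,0.5],43],
  [[0,0,0],[0,0,0],43],
  [[0,0,0],[0,0,0],43],
])

```text
time: 26.92
tool_pos: [0.5384, 0.4103, 0.1106]
tcp_rot: [2.064, 2.368, 0.001]
wrist_force: [-3.0, -1.1, 5.4]
width: 0.607
grip_force: 48.9
```

Contact with the floor is at 0.1106 m, as expected. I release and lift straight off, then clear the view.

Call:
step_arm([
  [[0,0,0],[0,0,-0.5],60],
  [[0,0,0],[0,0,0],75],
  [[0,0,0],[0,0,0],85],
  [[0,0,0],[0,0,0],85],
  [[0,0,0],[0,0,0],85],
])

```text
time: 27.33
tool_pos: [0.5381, 0.41, 0.1095]
tcp_rot: [-2.064, -2.368, 0.0]
wrist_force: [-0.9, -0.4, 0.1]
width: 0.996
grip_force: 0.0
```

Call:
step_arm([
  [[0,0,0],[0,0,-15],85],
  [[0,0,0],[0,0,-30],85],
  [[0,0,0],[0,0,-38],85],
  [[0,0,0],[0,0,-38],85],
  [[0,0,0],[0,0,-30],85],
])

```text
time: 27.75
tool_pos: [0.5387, 0.4105, 0.2652]
tcp_rot: [2.064, 2.368, 0.005]
wrist_force: [0.9, 0.4, 0.1]
width: 0.999
grip_force: 0.0
```

Call:
step_arm([
  [[0,0,0],[20,-35,0],85],
  [[0,0,0],[20,-35,0],85],
  [[0,0,0],[20,-35,0],85],
  [[0,0,0],[20,-35,0],85],
  [[0,0,0],[0,0,0],85],
])

```text
time: 28.17
tool_pos: [0.3826, 0.4723, 0.262]
tcp_rot: [-2.057, -2.37, 0.001]
wrist_force: [-0.6, 0.6, -0.8]
width: 0.996
grip_force: 0.0
```

```bash
python3 - <<'E'
from edge import *
P=dict(scanner=((.5558,-.4269,-3.7),.004),battery=((.6757,-.1363,-1.2),.004),mouse=((.6626,.1567,3.7),.004),radio=((.538,.4096,7.8),.005))
I={n:read_camera(n)[:,:,::-1].copy() for n in CAL};R=[]
for n in CAL:
    W=[];k=4
    for q,(p,z) in P.items():
        b=cv2.resize(I[n],None,fx=k,fy=k,interpolation=cv2.INTER_CUBIC);p=(p[0],p[1],np.radians(p[2]))
        for S in segs(n,q+"_center",p,z): cv2.polylines(b,[np.round((S+.5)*k-.5).astype(int)],True,(0,255,255))
        u,v=(proj(n,[[p[0],p[1],.02]])[0]*k).astype(int);W.append(cv2.copyMakeBorder(b,150,150,100,100,0)[v:v+300,u:u+200])
    R.append(cv2.hconcat(W))
cv2.imwrite("pics/final.png",cv2.vconcat(R))
for q in("mug","label_roll"):
  for n in CAL: print(q,n,[(round(d['score'],2),np.round(d['at'],1)) for d in tip_of(n,q)][:1])
E
python3 plan.py
```

```text
mug top [(0.86, array([172.5, 344.1]))]
mug side [(0.62, array([258.7, 316.3]))]
label_roll top [(0.75, array([152.3, 259.1]))]
label_roll side [(0.72, array([196.5, 287.4]))]
t 28.47 p [0.3898 0.4698 0.2611] closing 7.8 tilt 0.05 nose 0.0726 q [ 0.84  0.17  1.79 -0.    1.17  0.7 ]
```

View pics/final.png

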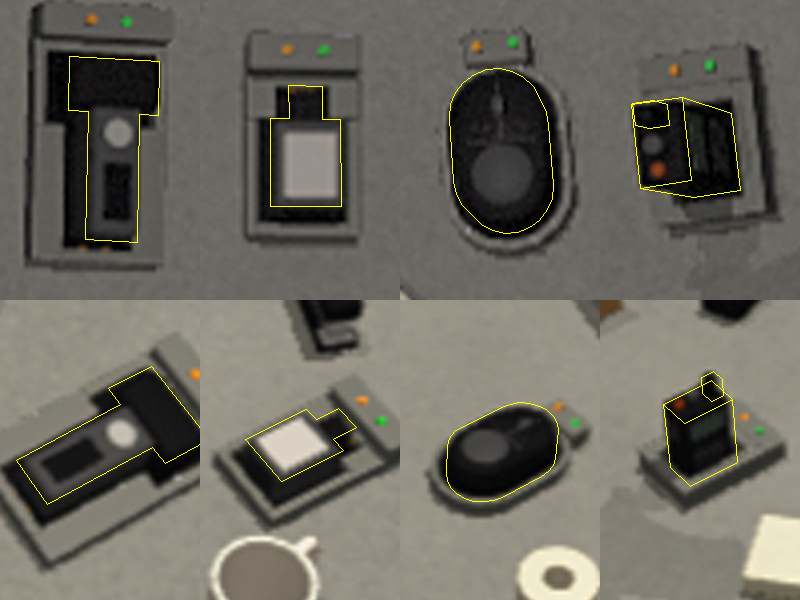

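All four devices lie on their seated outlines in both views. The scanner is at (115, 150), the battery at (305, 160), the mouse at (500, 150) and the radio upright at (690, 145). The mug and roll have not moved, so I hand the job in.

```bash
python3 -c "
from workcell import *
print(finish_job())"
```

```text
the job is handed in; nothing more can be done
None
```

I seated the scanner, battery, mouse and upright radio in their own cradles, left the mug and label roll where they stood, and handed the job in at about 28 s; no verdict came back.

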